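# Probe a row of coupons on an indexing sample wheel

## Task

The steel check plate is still in the sample wheel, in the pocket at the loading mark: put it back in its white stand. Probe the grey rectangular coupons one at a time, working along the row from left to right as the robot sees it: lay the coupon flat in the empty pocket at the loading mark and let go, turn the wheel on by one click so that the coupon stands under the probe, and press the plunger fully down to its stop and hold it there for a second before loading the next. Never press while the wheel is between clicks; leave all the coupons seated in the wheel, with the wheel on a click and the plunger up, and do not shove the other things on the bench about.

Things in the scene. Friction and masses are not known exactly. Their poses are not given: they have to be found in the camera images.
- tester: the probe tester: a black base plate 200 x 345 mm, 20 mm high, with a round 264 mm aluminium wheel on it and a black arched frame at its +y end that carries a spring plunger over the wheel's rim. Fixed for the run. Origin on the bench under the wheel's axis; z up; +y points from the axis to the plunger. The frame covers x -25 to 25, y 70 to 230 mm (its nose, 115 to 171 mm above the bench).
- wheel (a joint): angle of the wheel (rad), 0 at the start, growing anticlockwise seen from above. It has five clicks a turn: it settles by itself at multiples of 1.2566 rad (72 degrees), pulled to the nearest by up to 0.2 N m. Turning it +72 degrees carries the pocket at the loading mark to the place under the probe.
- knob (a point): point on the wheel's axis half-way up its black round turning knob: 44 mm diameter, 36 mm tall (18 mm above and below this point), standing on the wheel's top face; gripped from above in any direction it turns the wheel.
- load_place (a point): fixed point at the loading mark (a steel pointer at the rim): the floor centre of whichever pocket stands there, 95 mm from the wheel's axis, 55 mm above the bench. Its axes are the tester's; the pocket's length runs tangentially, that is, square to the line from the wheel's axis to this point.
- probe_axis (a point): fixed point straight below the plunger, at the wheel's pocket floor height (55 mm), 95 mm from the axis, one click (72 degrees anticlockwise) on from the loading mark.
- plunger (a joint): travel of the plunger (m): 0 up, 0.015 fully down at its stop. The spring takes 3 N at the top and 7.5 N at the stop, and brings it back up.
- head_top (a point): centre of the top face of the plunger's black mushroom head, 40 mm diameter (flat top 32 mm), about 211 mm above the bench when up; moves with the plunger.
- probe_tip (a point): points of the four small brass pins at the lower end of the plunger; 0.5 mm above the face of a seated coupon when the plunger is at its stop, 15.5 mm when it is up.
- plate_c (a point): the steel check plate, 70 x 40 x 14 mm, about 160 g, with a 26 mm round brass inlay in its face; at the start it lies in the wheel pocket at the loading mark. This point is its centre (7 mm up), x along its 70 mm length, z up.
- stand_floor (a point): the check plate's white stand on the bench, 104 x 74 mm, fixed for the run: this point is the centre of its pocket's floor, 12 mm above the bench; x runs along the pocket's length. The pocket is like those of the wheel; beyond its two ends the stand has 6 mm thick lips rising 12 mm above the pocket floor.
- pocket0 (a point): centre of a wheel pocket's floor (moves with the wheel). This one is at the loading mark at the start, and pocket1 under the probe; the numbers run on anticlockwise. Each pocket is 76 x 46 mm inside, its length tangential, with walls 6 mm high and 4 mm thick, which are open over the middle 48 mm of both long sides so that fingers can pass; the pocket's floor is the wheel's top face, so a seated coupon stands 8 mm above the walls.
- pocket1 (a point): centre of a wheel pocket's floor (moves with the wheel).
- pocket2 (a point): centre of a wheel pocket's floor (moves with the wheel).
- pocket3 (a point): centre of a wheel pocket's floor (moves with the wheel).
- pocket4 (a point): centre of a wheel pocket's floor (moves with the wheel).
- a_c (a point): a moulded antistatic-plastic coupon, light grey, 70 x 40 x 14 mm, about 60 g, lying flat on the bench; this point is its centre (7 mm up), x along its 70 mm length, y across its 40 mm width, z up. The left-hand one of the row (greatest y, as the robot sees it). The row is 2 or 3 coupons, about 125 mm apart; None from the start means that there is no coupon in this place.
- b_c (a point): a moulded antistatic-plastic coupon, light grey, 70 x 40 x 14 mm, about 60 g, lying flat on the bench; this point is its centre (7 mm up), x along its 70 mm length, y across its 40 mm width, z up. The middle place of the row. The row is 2 or 3 coupons, about 125 mm apart; None from the start means that there is no coupon in this place.
- c_c (a point): a moulded antistatic-plastic coupon, light grey, 70 x 40 x 14 mm, about 60 g, lying flat on the bench; this point is its centre (7 mm up), x along its 70 mm length, y across its 40 mm width, z up. The right-hand one of the row (least y). The row is 2 or 3 coupons, about 125 mm apart; None from the start means that there is no coupon in this place.
- jar_mid (a point): bystander: a glass jar with a white cap, 60 mm diameter, 75 mm tall; its centre.
- disc_mid (a point): bystander: a round disc of the same plastic, 54 mm diameter, 9 mm thick; its centre.
- brush_mid (a point): bystander: a cleaning brush lying on the bench; its centre.

How it is judged (in metres and radians):
On the way, in this order (a step that is already met when the one before it is completed fails the run):
1. the left-hand coupon lies flat in the wheel pocket at the loading mark, let go (horizontal distance between a_c and load_place below 0.006 m and z of a_c in the frame of load_place between 0.0045 and 0.0095 m and angle between a_c's own z axis and vertical below 0.06 rad and contact force between the fingers and coupon_a below 0.3 N and linear speed of coupon_a below 0.02 m/s), for 0.2 s.
2. the wheel has been clicked on and the probe is pressed fully down on the left-hand coupon (horizontal distance between probe_tip and a_c below 0.009 m and z of probe_tip in the frame of a_c between 0.004 and 0.0097 m and angle between a_c's own z axis and vertical below 0.06 rad and linear speed of coupon_a below 0.02 m/s), for 0.5 s.
3. the middle coupon lies flat in the wheel pocket at the loading mark, let go (horizontal distance between b_c and load_place below 0.006 m and z of b_c in the frame of load_place between 0.0045 and 0.0095 m and angle between b_c's own z axis and vertical below 0.06 rad and contact force between the fingers and coupon_b below 0.3 N and linear speed of coupon_b below 0.02 m/s), for 0.2 s.
4. the wheel has been clicked on and the probe is pressed fully down on the middle coupon (horizontal distance between probe_tip and b_c below 0.009 m and z of probe_tip in the frame of b_c between 0.004 and 0.0097 m and angle between b_c's own z axis and vertical below 0.06 rad and linear speed of coupon_b below 0.02 m/s), for 0.5 s.
5. the right-hand coupon lies flat in the wheel pocket at the loading mark, let go (horizontal distance between c_c and load_place below 0.006 m and z of c_c in the frame of load_place between 0.0045 and 0.0095 m and angle between c_c's own z axis and vertical below 0.06 rad and contact force between the fingers and coupon_c below 0.3 N and linear speed of coupon_c below 0.02 m/s), for 0.2 s.
6. the wheel has been clicked on and the probe is pressed fully down on the right-hand coupon (horizontal distance between probe_tip and c_c below 0.009 m and z of probe_tip in the frame of c_c between 0.004 and 0.0097 m and angle between c_c's own z axis and vertical below 0.06 rad and linear speed of coupon_c below 0.02 m/s), for 0.5 s.
At the end, for the whole second after the job is handed in: The check plate lies flat in the pocket of its white stand; every coupon lies flat in a pocket of the wheel (within 6 mm of the pocket's centre); a pocket stands under the probe (within 8 mm) and the plunger is up (within 3 mm) (((horizontal distance between a_c and pocket0 below 0.006 m and z of a_c in the frame of pocket0 between 0.0045 and 0.0095 m and angle between a_c's own z axis and vertical below 0.06 rad) or (horizontal distance between a_c and pocket1 below 0.006 m and z of a_c in the frame of pocket1 between 0.0045 and 0.0095 m and angle between a_c's own z axis and vertical below 0.06 rad) or (horizontal distance between a_c and pocket2 below 0.006 m and z of a_c in the frame of pocket2 between 0.0045 and 0.0095 m and angle between a_c's own z axis and vertical below 0.06 rad) or (horizontal distance between a_c and pocket3 below 0.006 m and z of a_c in the frame of pocket3 between 0.0045 and 0.0095 m and angle between a_c's own z axis and vertical below 0.06 rad) or (horizontal distance between a_c and pocket4 below 0.006 m and z of a_c in the frame of pocket4 between 0.0045 and 0.0095 m and angle between a_c's own z axis and vertical below 0.06 rad)) and ((horizontal distance between b_c and pocket0 below 0.006 m and z of b_c in the frame of pocket0 between 0.0045 and 0.0095 m and angle between b_c's own z axis and vertical below 0.06 rad) or (horizontal distance between b_c and pocket1 below 0.006 m and z of b_c in the frame of pocket1 between 0.0045 and 0.0095 m and angle between b_c's own z axis and vertical below 0.06 rad) or (horizontal distance between b_c and pocket2 below 0.006 m and z of b_c in the frame of pocket2 between 0.0045 and 0.0095 m and angle between b_c's own z axis and vertical below 0.06 rad) or (horizontal distance between b_c and pocket3 below 0.006 m and z of b_c in the frame of pocket3 between 0.0045 and 0.0095 m and angle between b_c's own z axis and vertical below 0.06 rad) or (horizontal distance between b_c and pocket4 below 0.006 m and z of b_c in the frame of pocket4 between 0.0045 and 0.0095 m and angle between b_c's own z axis and vertical below 0.06 rad)) and ((horizontal distance between c_c and pocket0 below 0.006 m and z of c_c in the frame of pocket0 between 0.0045 and 0.0095 m and angle between c_c's own z axis and vertical below 0.06 rad) or (horizontal distance between c_c and pocket1 below 0.006 m and z of c_c in the frame of pocket1 between 0.0045 and 0.0095 m and angle between c_c's own z axis and vertical below 0.06 rad) or (horizontal distance between c_c and pocket2 below 0.006 m and z of c_c in the frame of pocket2 between 0.0045 and 0.0095 m and angle between c_c's own z axis and vertical below 0.06 rad) or (horizontal distance between c_c and pocket3 below 0.006 m and z of c_c in the frame of pocket3 between 0.0045 and 0.0095 m and angle between c_c's own z axis and vertical below 0.06 rad) or (horizontal distance between c_c and pocket4 below 0.006 m and z of c_c in the frame of pocket4 between 0.0045 and 0.0095 m and angle between c_c's own z axis and vertical below 0.06 rad)) and horizontal distance between plate_c and stand_floor below 0.006 m and z of plate_c in the frame of stand_floor between 0.0045 and 0.0095 m and angle between plate_c's own z axis and vertical below 0.06 rad and value of joint plunger below 0.003 m and linear speed of plate below 0.02 m/s and horizontal distance between any of pocket0, pocket1, pocket2, pocket3, pocket4 and probe_axis below 0.008 m); the robot touches nothing.
It fails at once if the plunger is pressed while the wheel is between clicks (value of joint plunger above 0.005 m and horizontal distance between each of pocket0, pocket1, pocket2, pocket3, pocket4 and probe_axis above 0.01 m).
It fails at once if a bystander (jar, round disc or brush) is shoved more than 5 cm (distance of any of jar_mid, disc_mid, brush_mid from where it was at the start of the episode above 0.05 m).
Of coupon_a, coupon_b, coupon_c only 2 to 3 are there at a start; the rules pass over those that are not, and their reading is None.
At some moment in a run one of coupon_a, coupon_b, coupon_c may be knocked a few centimetres aside while the robot is not near it.
Once in a run the grip may slacken for a moment while it holds something.
It also fails if it takes over 210 s, if anything falls off the work surface, if the arm or the gripper's body presses on something with over 40 N, if the wrist force passes 120 N, or if a joint passes its speed limit or range.

## Robot

A 6-joint arm with a two-finger parallel gripper is mounted at the origin on the work surface. World frame = base frame: x ahead of the robot, y to its left, z up, the work surface at z = 0. Lengths are in m, angles in degrees, forces in N, time in s.
With the tool pointing down it reaches from about 0.375 to 0.9 m from the base axis. Payload 3.1 kg.
Tool frame: the origin (TCP) lies where the fingers leave the gripper's body, on its centre line; the fingertips stand 70 mm ahead of it and the grasp point (between the pads) lies 51 mm ahead of it; z points along the fingers, y is the line along which they close (so a half turn about z gives the same grasp; the last joint's range is limited). The gripper opens to 87 mm and grips with 3 to 60 N. Pads are 19 mm wide; open, the fingers measure 117 mm over their backs; the gripper's body (75 mm by 190 mm) begins 51 mm behind the grasp point.
Start: joints at [53.199, 30.224, 82.088, -0, 67.689, -10.227], TCP at [0.28, 0.559, 0.292] pointing down, gripper open.
Joint ranges: [-176.69, 176.69], [-43.24, 126.21], [12.49, 139.97], [-82, 262], [0, 151.66], [-163.58, 163.58]. Speed limits (degrees/s): [159.86, 159.86, 180, 180, 180, 180].

## Interface

Orientations are given as a 3x3 rotation matrix whose columns are the frame's x, y, z axes.
In Python, from rig import readout, capture, calibration, bot, look_for gives the robot as it stands. The module is installed in compiled form; this text tells all that it offers.
- The arm moves only by the shell command python3 -m pendant 'ROWS'. ROWS is JSON, a list of rows, each a list of 7 numbers: the shift along the tool's x, y, z normalised to -1 to 1, where 1 is 200 mm, then the turn, a rotation vector about the tool's x, y, z normalised to -1 to 1, where 1 is 180 degrees, then the closure, from -1 (fully open) to 1 (shut). In form: [[dx, dy, dz, ax, ay, az, grip], ...]. A call has 1 to 8 rows; each row is the pose to reach, as a shift and turn from the pose commanded when the call began, along the tool's axes at that moment, turning the shorter way round; what a row does not reach only later rows make up. A row lasts 1/10 s, in which the tool goes at most 50 mm and 8.59 degrees, less where a joint would pass 70% of its speed; a pose out of reach is approached as far as the arm can. A call with a number of a shift or a turn outside -1 to 1 is refused whole. A call with a gripper value outside its range is refused whole. The fingers move at their own pace and stop on an object; the grip force is fixed at half the most. Time passes only in rows, so rows that repeat a pose let the fingers close. It gives the time, the measured TCP pose, the force, the opening and the grip force at its end, in the units of the state.
- readout.read_state(): the state, without advancing time (a new reading comes with each control period).
- capture(name): name is "side" or "top"; returns (picture, depth): 480x640x3 uint8, red, green, blue; 480x640 float32, m along the optical axis (not along the pixel's ray), 0 where there is no reading.
- calibration(name): a dict with "mtx" (3x3 intrinsics, pixels), "k1" (the pictures are not rectified: a ray, as slopes to the right and down, at radius r is drawn at 1 + k1 r^2 times it, then the intrinsics apply), "T" (4x4, takes a point from camera to world coordinates). Camera axes: x right, y down, z forward; pixel columns grow to the right and rows downward; lengths in m; the calibration is good to about 2 mm. A picture is of the moment at which its call begins. calibration takes no time and is no camera call.
- bot.hand_in(): hands the job in; it is judged then, once.
Trained networks look in the newest picture that a camera, given by its name, has taken for a name from the list of things; names that differ only in an ending like _2 or _b are one class to them, and where a whole thing is asked for, a point or a joint stands for the part that bears it (a point fixed in the world has none). Each returns a list of dicts, best first, with "conf" (0 to 1); they miss things now and then, are a little off and sometimes report something else, mostly with a low value. They report only what shows in the picture. A call takes as long as a camera call.
- look_for(thing, camera): "extent" ([left, top, right, bottom] in pixels, round what is visible of it).
The state is a dict: "time_s": time; "joint_positions": joint angles; "qvel": joint speeds; "tau": joint torques, N m; "position": TCP position; "tcp_rot": TCP orientation; "force": force on the tool from outside, world axes, zero at the start; "moment": the same for the moment, N m; "opening": opening from 0.0 (shut) to 1.0 (fully open); "grasp_force": force on a finger pad.
Only numpy, scipy, OpenCV 4.12 (cv2) and the standard library are available. Lean on these libraries where they do the work, as an engineer would, in place of code of your own. Each camera call takes 0.05 s, during which the arm holds its last target. There are 200 camera calls.

## Working session

There is one attempt and no reset: what is moved stays moved. The work goes in short steps, Python scripts to look and compute and a shell command to move; the robot and the scene stay as the last step left them, time stands still between calls to the robot, and variables do not carry over. Pictures are saved under pics/ and viewed, at most 14 in all, crops included, and the job is handed in when it is done.

```bash
mkdir -p pics; python3 - <<'E'
from rig import readout, capture, calibration
import cv2,numpy as np
s=readout.read_state(); print({k:np.round(v,3).tolist() for k,v in s.items()})
for n in("top","side"):
    p,d=capture(n); c=calibration(n); print(n,c["mtx"].tolist(),c["k1"],np.round(c["T"],3).tolist())
    cv2.imwrite(f"pics/{n}0.png",p[:,:,::-1]); np.savez(f"{n}0.npz",p=p,d=d)
E
```

```text
{'time_s': 0.0, 'joint_positions': [53.2, 30.279, 82.154, 0.0, 67.688, -10.227], 'qvel': [-0.046, -0.008, -0.013, 0.039, 0.063, -0.025], 'tau': [0.001, -44.004, -17.659, 0.063, 0.058, -0.0], 'position': [0.279, 0.559, 0.291], 'tcp_rot': [[-0.894, 0.447, -0.001], [0.447, 0.894, -0.002], [0.0, -0.002, -1.0]], 'force': [0.328, 1.009, -0.822], 'moment': [-0.009, 0.022, -0.069], 'grasp_force': 0.0, 'opening': 1.001}
top [[439.0145645068875, 0.0, 313.1489442236899], [0.0, 439.0145645068875, 234.9610086136502], [0.0, 0.0, 1.0]] -0.022779613060393448 [[-0.002, -0.993, 0.119, 0.366], [-1.0, 0.0, -0.011, 0.014], [0.011, -0.119, -0.993, 1.243], [0.0, 0.0, 0.0, 1.0]]
side [[457.5799181319226, 0.0, 315.4383061043595], [0.0, 457.5799181319226, 240.46844238879373], [0.0, 0.0, 1.0]] -0.10497579021607052 [[0.772, -0.497, 0.395, 0.069], [-0.635, -0.616, 0.467, -0.534], [0.011, -0.611, -0.791, 1.017], [0.0, 0.0, 0.0, 1.0]]
```

View pics/top0.png

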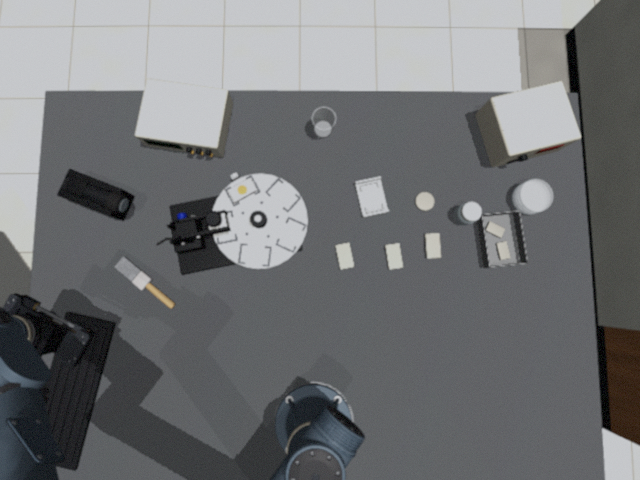

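View pics/side0.png

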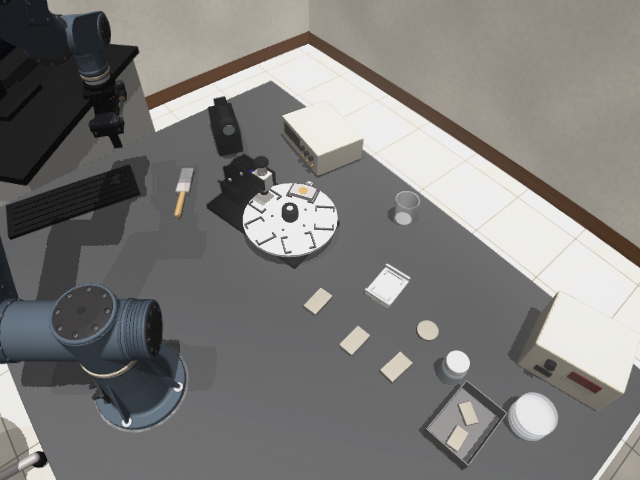

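Top view: plate with brass inlay at (242,189) on the wheel (centre 258,219). Plunger head is near (214,219), the stand at (372,196), and the three coupons at (345,256), (394,256) and (433,245). The tray at (503,238) holds decoy pieces. The side view agrees, with coupons at (318,301), (354,340) and (396,366).

```bash
cat > h.py <<'E'
import numpy as np,cv2
from scipy.spatial.transform import Rotation as R
from rig import readout,capture,calibration
def world(n,d):
    c=calibration(n);K=c["mtx"];h,w=d.shape
    u,v=np.meshgrid(np.arange(w),np.arange(h))
    x=(u-K[0,2])/K[0,0];y=(v-K[1,2])/K[1,1]
    X,Y=x.copy(),y.copy()
    for _ in range(8):
        f=1+c["k1"]*(X*X+Y*Y);X,Y=x/f,y/f
    P=np.stack([X*d,Y*d,d],-1)
    W=P@c["T"][:3,:3].T+c["T"][:3,3]; W[d==0]=np.nan
    return W
def blobs(m,amin=20):
    n,l,st,ce=cv2.connectedComponentsWithStats(m.astype(np.uint8),connectivity=4)
    return [(l==i) for i in range(1,n) if st[i,4]>=amin]
def rect(W,m):
    r=cv2.minAreaRect((W[m][:,:2]*1000).astype(np.float32)); (cx,cy),(a,b),t=r
    if a<b:a,b,t=b,a,t+90
    return cx/1000,cy/1000,a,b,(t+90)%180-90   # yaw of the long axis
def go(x,y,z,yaw):
    """rows' numbers to reach TCP x,y,z with tool y axis along yaw (deg), mod 180"""
    s=readout.read_state();p=np.array(s["position"]);M=np.array(s["tcp_rot"])
    best=None
    for k in(0,180):
        a=np.radians(yaw+k);Y=np.array([np.cos(a),np.sin(a),0]);Z=np.array([0,0,-1.]);T=np.stack([np.cross(Y,Z),Y,Z],1)
        rv=R.from_matrix(M.T@T).as_rotvec()
        if best is None or np.linalg.norm(rv)<np.linalg.norm(best):best=rv
    d=M.T@(np.array([x,y,z])-p)
    print("d",np.round(d/.2,4).tolist(),"r",np.round(best/np.pi,4).tolist(),"| j",np.round(s["joint_positions"],1).tolist())
def st():
    s=readout.read_state();M=np.array(s["tcp_rot"])
    print("t%.1f"%s["time_s"],np.round(s["position"],4),"yawY%.1f"%np.degrees(np.arctan2(M[1,1],M[0,1])),"F",np.round(s["force"],1),"op%.3f g%.1f"%(s["opening"],s["grasp_force"]))
E
python3 - <<'E'
from h import *
for n in("top","side"):
    z=np.load(n+"0.npz");W=world(n,z["d"]);p=z["p"].astype(int);Z=W[...,2]
    tab=(Z>-.01)&(Z<.01); print(n,"table z",np.nanmedian(Z[tab]))
    reg=(W[...,0]>.3)&(W[...,0]<.9)&(abs(W[...,1])<.45)
    br=p.min(2)>110
    for m in blobs(reg&br&(Z>.006)&(Z<.035)):
        print(" low",np.round(rect(W,m),3),"z",np.round(np.median(Z[m]),3),m.sum(),p[m].mean(0).astype(int))
    wm=reg&br&(abs(Z-.055)<.006)
    b=max(blobs(wm),key=lambda m:m.sum()); q=np.where(b.any())and W[b]
    (cx,cy),r=cv2.minEnclosingCircle((q[:,:2]*1000).astype(np.float32));print(" wheel",cx,cy,r,np.median(q[:,2]))
    C=np.array([cx,cy])/1000; rr=np.hypot(W[...,0]-C[0],W[...,1]-C[1])
    k=(rr<.035)&(Z>.083)&(Z<.1);print(" knob",np.median(W[k],0),k.sum())
    for m in blobs((rr<.2)&(Z>.2)&(Z<.225),8):print(" head",W[m].mean(0),W[m][:,:2].ptp(0) if hasattr(W,'ptp') else np.ptp(W[m][:,:2],0),m.sum())
    for m in blobs((rr<.14)&(Z>.0635)&(Z<.076)&br,20):print(" on wheel",np.round(rect(W,m),3),np.median(W[m],0),m.sum())
    g=(p[...,0]-p[...,2]>70)&(rr<.15);print(" inlay",W[g].mean(0),g.sum())
E
```

```text
top table z 0.001311209296942617
 low [ 8.0100e-01 -2.4000e-02  3.2214e+01  5.7270e+00  7.8734e+01] z 0.027 20 [134 135 137]
 low [  0.625  -0.168 107.129  76.893  13.3  ] z 0.014 952 [188 190 192]
 low [ 0.611 -0.32  50.507 49.732 -5.581] z 0.01 235 [189 186 178]
 low [ 0.484 -0.339 69.382 43.927  1.39 ] z 0.016 345 [190 189 181]
 low [ 0.456 -0.088 70.36  40.962 11.956] z 0.015 360 [189 191 183]
 low [ 0.454 -0.228 70.83  43.259  4.024] z 0.016 368 [189 190 183]
 low [ 0.34   0.42  77.635 11.574 50.96 ] z 0.021 105 [189 165 122]Traceback (most recent call last):
  File "<stdin>", line 10, in <module>
ValueError: Calling nonzero on 0d arrays is not allowed. Use np.atleast_1d(scalar).nonzero() instead. If the context of this error is of the form `arr[nonzero(cond)]`, just use `arr[cond]`.
```

```bash
python3 - <<'E'
from h import *
for n in("top","side"):
    z=np.load(n+"0.npz");W=world(n,z["d"]);p=z["p"].astype(int);Z=W[...,2]
    reg=(W[...,0]>.3)&(W[...,0]<.9)&(abs(W[...,1])<.45)
    br=p.min(2)>110
    if n=="side":
      for m in blobs(reg&br&(Z>.006)&(Z<.035)): print(" low",np.round(rect(W,m),3),"z",np.round(np.median(Z[m]),3),m.sum())
    b=max(blobs(reg&br&(abs(Z-.056)<.006)),key=lambda m:m.sum()); q=W[b]
    (cx,cy),r=cv2.minEnclosingCircle((q[:,:2]*1000).astype(np.float32));print(" wheel",cx,cy,r,np.median(q[:,2]))
    C=np.array([cx,cy])/1000; rr=np.hypot(W[...,0]-C[0],W[...,1]-C[1])
    k=(rr<.035)&(Z>.083)&(Z<.1);print(" knob",np.median(W[k],0),k.sum())
    for m in blobs((rr<.2)&(Z>.2)&(Z<.225),8):print(" head",W[m].mean(0),np.ptp(W[m][:,:2],0),m.sum())
    for m in blobs((rr<.14)&(Z>.0635)&(Z<.076)&br,20):print(" on wheel",np.round(rect(W,m),3),np.median(W[m],0),m.sum())
    g=(p[...,0]-p[...,2]>70)&(rr<.15);print(" inlay",W[g].mean(0),g.sum())
    for m in blobs((rr>.129)&(rr<.175)&(Z>.01)&(Z<.12),6):print(" rim",W[m].mean(0),"zmax",W[m][:,2].max(),"r",rr[m].min(),rr[m].max(),m.sum(),p[m].mean(0).astype(int))
E
```

```text
wheel 550.0700073242188 147.07846069335938 131.86294555664062 0.056395661625406324
 knob [0.54886731 0.14648705 0.09246827] 219
 head [0.53002227 0.2392849  0.21078843] [0.03889431 0.03980342] 224
 on wheel [  0.632   0.193  72.206  43.297 -54.611] [0.63001921 0.19107812 0.0700366 ] 331
 inlay [0.63170312 0.19379643 0.07047633] 42
 rim [0.67124015 0.21729429 0.04855871] zmax 0.06032137658110259 r 0.12996361367684367 0.14971379408029278 45 [159 161 163]
 rim [0.59871963 0.29532421 0.02265313] zmax 0.058514873843992676 r 0.1291378142487671 0.174998916533224 204 [56 56 58]
 rim [0.55067084 0.01677509 0.05506567] zmax 0.05924520202472894 r 0.13029855761288203 0.1313420852838651 12 [159 161 164]
 rim [0.53839906 0.30712702 0.03495818] zmax 0.07310129303197077 r 0.1482260563531407 0.16706863852706755 103 [23 23 24]
 rim [0.51980918 0.02041007 0.05539032] zmax 0.0575539937676639 r 0.12915233441635876 0.13182729127776727 9 [169 171 174]
 rim [0.46698851 0.27286377 0.02811037] zmax 0.07351829896926221 r 0.12900879844008667 0.17486938813055333 601 [56 57 58]
 rim [0.47685065 0.03782957 0.03745
[... 1243 characters left out ...]
63757] zmax 0.05545964027064387 r 0.13004316813693345 0.15279301790681699 36 [172 168 167]
 rim [0.49033307 0.2134094  0.03815602] zmax 0.07323407113636349 r 0.12901224198885558 0.17496147604805323 924 [84 83 83]
 rim [0.60563331 0.29445973 0.0255653 ] zmax 0.05347505519410645 r 0.12946747218631266 0.17314462922485133 15 [96 95 96]
 rim [0.626721   0.24854865 0.05206929] zmax 0.054214352400771215 r 0.12940942535888067 0.13365399422615068 7 [196 195 197]
 rim [0.6767271  0.13614243 0.05277818] zmax 0.05710187203396477 r 0.12921666652779376 0.132277553832363 9 [218 217 218]
 rim [0.47422063 0.03182803 0.01645149] zmax 0.023331885194030733 r 0.12907259882203817 0.14086222134537077 33 [51 51 52]
```

```bash
python3 -c "
from h import *
go(.631,.1917,.30,29.5)"
```

```text
d [-2.3935, -0.8537, -0.0424] r [-0.0006, 0.0001, 0.1885] | j [53.2, 30.3, 82.1, 0.0, 67.7, -10.2]
```

```bash
r='[[-1,-0.36,-0.02,0,0,0,-0.3],[-1,-0.36,-0.02,0,0,0,-0.3],[-1,-0.36,-0.02,0,0,0,-0.3],[-1,-0.36,-0.02,0,0,0,-0.3],[-1,-0.36,-0.02,0,0,0,-0.3]]'
python3 -m pendant '[[-1,-0.36,-0.02,0,0,0,-0.3],[-1,-0.36,-0.02,0,0,0,-0.3],[-1,-0.36,-0.02,0,0,0,-0.3],[-1,-0.36,-0.02,0,0,0,-0.3],[-1,-0.36,-0.02,0,0,0,-0.3]]'
python3 -m pendant '[[-1,-0.36,-0.02,0,0,0,-0.3],[-1,-0.36,-0.02,0,0,0,-0.3],[-1,-0.36,-0.02,0,0,0,-0.3],[-1,-0.36,-0.02,0,0,0,-0.3],[-1,-0.36,-0.02,0,0,0,-0.3]]'
python3 -m pendant '[[-0.394,-0.134,0,0,0,0.1885,-0.3],[-0.394,-0.134,0,0,0,0.1885,-0.3],[-0.394,-0.134,0,0,0,0.1885,-0.3],[-0.394,-0.134,0,0,0,0.1885,-0.3],[-0.394,-0.134,0,0,0,0.1885,-0.3],[-0.394,-0.134,0,0,0,0.1885,-0.3]]'
python3 -c "
from h import *
st();go(.631,.1917,.132,29.5)"
```

```text
time_s: 0.6
position: [0.4295, 0.4017, 0.296]
tcp_rot: [[-0.892, 0.452, 0.001], [0.452, 0.892, -0.001], [-0.002, -0.001, -1.0]]
force: [0.4, 0.4, 0.6]
opening: 0.681
grasp_force: 0.0
time_s: 1.1
position: [0.5763, 0.2478, 0.3]
tcp_rot: [[-0.892, 0.451, 0.002], [0.451, 0.892, -0.001], [-0.002, 0.0, -1.0]]
force: [-0.5, 0.3, -0.2]
opening: 0.647
grasp_force: 0.0
time_s: 1.7
position: [0.6307, 0.1929, 0.2999]
tcp_rot: [[-0.496, 0.868, -0.001], [0.868, 0.496, 0.0], [0.001, -0.001, -1.0]]
force: [-0.4, 0.5, 0.2]
opening: 0.648
grasp_force: 0.0
t1.7 [0.6307 0.1929 0.2999] yawY29.7 F [-0.4  0.5  0.2] op0.648 g0.0
d [-0.0064, -0.0009, 0.8393] r [-0.0003, -0.0002, 0.0012] | j [7.3, 32.5, 76.3, 0.0, 71.3, -22.4]
```

```bash
python3 -m pendant '[[0,0,0.3,0,0,0,-0.3],[0,0,0.5,0,0,0,-0.3],[0,0,0.7,0,0,0,-0.3],[0,0,0.78,0,0,0,-0.3],[0,0,0.83,0,0,0,-0.3],[0,0,0.84,0,0,0,-0.3],[0,0,0.84,0,0,0,-0.3]]'
python3 -m pendant '[[0,0,0,0,0,0,0.3],[0,0,0,0,0,0,0.3],[0,0,0,0,0,0,0.3],[0,0,0,0,0,0,0.3],[0,0,0,0,0,0,0.3],[0,0,0,0,0,0,0.3]]'
python3 -c "
from h import *
st()"
```

```text
time_s: 2.4
position: [0.6325, 0.1924, 0.1339]
tcp_rot: [[-0.493, 0.87, 0.003], [0.87, 0.493, 0.0], [-0.001, 0.003, -1.0]]
force: [0.2, -0.1, -0.5]
opening: 0.65
grasp_force: 0.0
time_s: 3.0
position: [0.632, 0.1921, 0.1334]
tcp_rot: [[-0.492, 0.87, 0.002], [0.87, 0.492, 0.0], [-0.001, 0.002, -1.0]]
force: [-0.6, -0.0, 5.4]
opening: 0.451
grasp_force: 30.0
t3.0 [0.632  0.1921 0.1334] yawY29.5 F [-0.6 -0.   5.4] op0.451 g30.0
```

```bash
python3 -m pendant '[[0,0,-0.05,0,0,0,0.3],[0,0,-0.2,0,0,0,0.3],[0,0,-0.4,0,0,0,0.3],[0,0,-0.55,0,0,0,0.3],[0,0,-0.55,0,0,0,0.3],[0,0,-0.55,0,0,0,0.3]]'
python3 - <<'E'
from h import *
st();go(.623,-.170,.24,102.6)
p,d=capture("top")
cv2.imwrite("pics/stand.png",cv2.resize(p[130:280,200:460,::-1],None,fx=3,fy=3,interpolation=cv2.INTER_CUBIC))
W=world("top",d);x,y,z=W[...,0],W[...,1],W[...,2]
m=(x>.54)&(x<.71)&(y<-.08)&(y>-.26)&(z>.007)
b=max(blobs(m),key=lambda m:m.sum());print(rect(W,b))
hi=b&(z>.0205);print([np.round(np.r_[rect(W,q)],3) for q in blobs(hi,6)])
E
```

```text
time_s: 3.6
position: [0.631, 0.192, 0.2424]
tcp_rot: [[-0.492, 0.87, 0.0], [0.87, 0.492, -0.0], [-0.0, 0.0, -1.0]]
force: [-0.1, -0.6, -3.0]
opening: 0.451
grasp_force: 30.0
t3.6 [0.631  0.192  0.2424] yawY29.5 F [-0.1 -0.6 -3. ] op0.451 g30.0
d [-1.5556, -0.926, 0.0122] r [0.0, 0.0, -0.4061] | j [7.2, 36.0, 79.5, -0.0, 64.5, -22.3]
(0.6241262817382812, -0.16777418518066406, 105.20980834960938, 74.53733825683594, 11.919368743896484)
[array([  0.671,  -0.156,  69.127,   6.65 , -81.622]), array([  0.576,  -0.179,  72.604,   6.017, -78.039])]
```

View pics/stand.png

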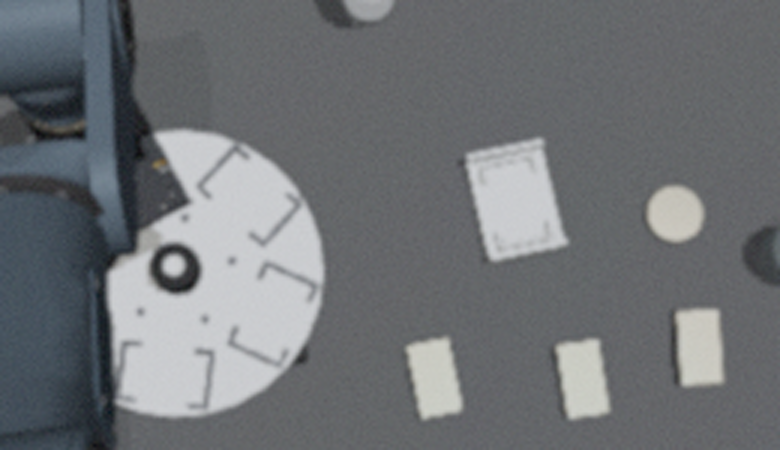

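The picture shows the stand clear at (515,200) in the crop, with the lips on its short ends. The three coupons are in place.

```bash
python3 -m pendant '[[-0.2,-0.12,0,0,0,-0.04,0.3],[-0.4,-0.24,0,0,0,-0.08,0.3],[-0.6,-0.36,0,0,0,-0.12,0.3],[-0.778,-0.463,0,0,0,-0.16,0.3],[-0.778,-0.463,0,0,0,-0.2,0.3],[-0.778,-0.463,0,0,0,-0.2,0.3]]'
python3 -c "
from h import *
st();go(.6228,-.1695,.15,102.6)"
```

```text
time_s: 4.25
position: [0.6261, 0.0095, 0.2397]
tcp_rot: [[-0.909, 0.418, -0.005], [0.418, 0.909, 0.001], [0.005, -0.001, -1.0]]
force: [-0.1, 0.8, -2.1]
opening: 0.451
grasp_force: 30.0
t4.2 [0.6261 0.0095 0.2397] yawY65.3 F [-0.1  0.8 -2.1] op0.451 g30.0
d [-0.3612, -0.8197, 0.4478] r [0.0002, -0.0017, -0.2072] | j [-9.3, 33.9, 84.6, 0.0, 61.8, -74.7]
```

```bash
python3 -m pendant '[[-0.09,-0.2,0.1,0,0,-0.04,0.3],[-0.18,-0.4,0.2,0,0,-0.08,0.3],[-0.27,-0.6,0.3,0,0,-0.12,0.3],[-0.361,-0.82,0.448,0,0,-0.16,0.3],[-0.361,-0.82,0.448,0,0,-0.207,0.3],[-0.361,-0.82,0.448,0,0,-0.207,0.3],[-0.361,-0.82,0.448,0,0,-0.207,0.3]]'
python3 -c "
from h import *
st();go(.6228,-.1695,.093,102.6)"
```

```text
time_s: 4.95
position: [0.6247, -0.1667, 0.1517]
tcp_rot: [[-0.976, -0.217, -0.002], [-0.217, 0.976, 0.002], [0.002, 0.002, -1.0]]
force: [-0.4, 0.3, -0.7]
opening: 0.455
grasp_force: 30.0
t5.0 [ 0.6247 -0.1667  0.1517] yawY102.5 F [-0.4  0.3 -0.7] op0.455 g30.0
d [0.0118, -0.0121, 0.2933] r [0.0006, -0.0005, -0.0003] | j [-24.8, 41.7, 84.9, 0.0, 53.5, -127.4]
```

```bash
python3 -m pendant '[[0.01,-0.012,0.1,0,0,0,0.3],[0.01,-0.012,0.2,0,0,0,0.3],[0.01,-0.012,0.26,0,0,0,0.3],[0.01,-0.012,0.28,0,0,0,0.3],[0.01,-0.012,0.29,0,0,0,0.3],[0.01,-0.012,0.29,0,0,0,0.3]]'
python3 - <<'E'
from h import *
st();go(.6228,-.1695,.0905,102.6)
p,d=capture("side");W=world("side",d);x,y,z=W[...,0],W[...,1],W[...,2]
cv2.imwrite("pics/s1.png",cv2.resize(p[230:330,330:450,::-1],None,fx=5,fy=5,interpolation=cv2.INTER_CUBIC))
E
```

```text
time_s: 5.55
position: [0.6236, -0.1699, 0.095]
tcp_rot: [[-0.975, -0.22, -0.0], [-0.22, 0.975, 0.001], [0.0, 0.001, -1.0]]
force: [-0.6, 2.7, -2.2]
opening: 0.45
grasp_force: 30.0
t5.5 [ 0.6236 -0.1699  0.095 ] yawY102.7 F [-0.6  2.7 -2.2] op0.450 g30.0
d [0.0036, 0.0026, 0.0223] r [0.0004, -0.0001, 0.0007] | j [-25.1, 46.4, 86.2, 0.1, 47.5, -127.9]
```

View pics/s1.png

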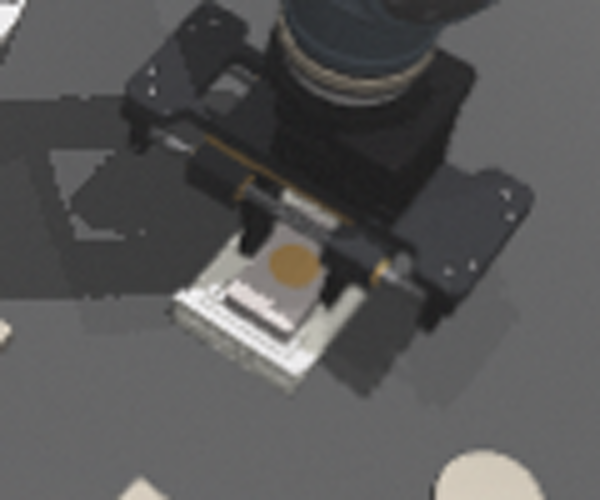

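The plate (brass inlay at 295,265) sits between the stand's walls and looks centred. I'll lower the last millimetres and let go.

```bash
python3 -m pendant '[[0.002,0,0.01,0,0,0,0.3],[0.002,0,0.018,0,0,0,0.3],[0.002,0,0.018,0,0,0,-0.3],[0.002,0,0.018,0,0,0,-0.3],[0.002,0,0.018,0,0,0,-0.3],[0.002,0,0.018,0,0,0,-0.3],[0.002,0,-0.2,0,0,0,-0.3],[0.002,0,-0.4,0,0,0,-0.3]]'
python3 -m pendant '[[0,0.1,-0.2,0,0,0,-0.3],[0,0.35,-0.3,0,0,0,-0.3],[0,0.6,-0.3,0,0,0,-0.3],[0,0.85,-0.3,0,0,0,-0.3],[0,1,-0.3,0,0,0,-0.3],[0,1,-0.3,0,0,0,-0.3]]'
python3 - <<'E'
from h import *
st()
for n in("top","side"):
    p,d=capture(n);W=world(n,d);x,y,z=W[...,0],W[...,1],W[...,2]
    b=z*1000-(1.3 if n=="top" else -1)
    s=(x>.54)&(x<.71)&(y<-.08)&(y>-.26)
    for lo,hi in((6,40),(21.5,40)):
        print(n,[np.round(np.r_[rect(W,m),np.median(b[m])],3) for m in blobs(s&(b>lo)&(b<hi),12)])
    br=p.min(2)>120
    for m in blobs((x>.35)&(x<.56)&(y<-.03)&(y>-.38)&br&(b>5)&(b<22),100):print(n,"cp",np.round(rect(W,m),3))
cv2.imwrite("pics/s2.png",cv2.resize(p[230:380,300:460,::-1],None,fx=4,fy=4,interpolation=cv2.INTER_CUBIC))
E
```

```text
time_s: 6.4
position: [0.6225, -0.1712, 0.1741]
tcp_rot: [[-0.975, -0.221, -0.003], [-0.221, 0.975, 0.001], [0.003, 0.002, -1.0]]
force: [1.2, -1.2, -0.4]
opening: 0.652
grasp_force: 0.0
time_s: 7.0
position: [0.5772, 0.0281, 0.2349]
tcp_rot: [[-0.974, -0.226, -0.002], [-0.226, 0.974, 0.001], [0.001, 0.001, -1.0]]
force: [0.2, -1.1, -0.4]
opening: 0.647
grasp_force: 0.0
t7.0 [0.5772 0.0281 0.2349] yawY103.0 F [ 0.2 -1.1 -0.4] op0.647 g0.0
top [array([  0.624,  -0.168, 104.314,  75.228,  12.029,  20.211])]
top [array([  0.672,  -0.175,  32.17 ,   5.838, -78.718,  24.234]), array([  0.667,  -0.138,  32.391,   6.8  , -77.208,  24.575]), array([ 0.622, -0.172, 71.013, 43.032, 12.454, 26.244]), array([  0.577,  -0.184,  60.987,   5.55 , -77.688,  24.606])]
top cp [ 0.484 -0.338 69.    43.069  1.146]
top cp [ 0.456 -0.089 69.859 40.633 11.283]
top cp [ 0.455 -0.228 69.632 41.038  7.268]
side [array([  0.622,  -0.172, 107.434,  75.036,  12.22 ,  19.795])]
side [array([  0.667,  -0.157,  20.698,   8.081, -75.803,  23.69 ]), array([ 0.621, -0.175, 74.617, 41.148, 12.614, 25.387]), array([  0.674,  -0.183,  26.744,   6.313, -82.868,  23.497]), array([  0.579,  -0.209,  14.961,   5.83 , -78.945,  23.438])]
side cp [ 0.454 -0.092 70.372 40.882 12.139]
side cp [ 0.452 -0.231 71.361 40.011  7.851]
side cp [ 0.482 -0.342 70.268 40.283  2.323]
```

View pics/s2.png

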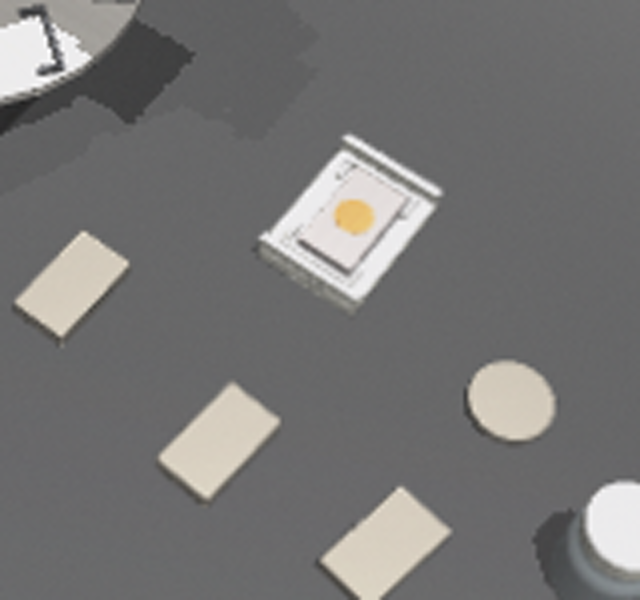

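The plate is in the stand with its top at 26 mm, so it is seated. The coupons are unchanged. Next is coupon A.

```bash
python3 - <<'E'
from h import *
go(.455,-.0895,.13,101.7)
for n in("top","side"):
    p,d=capture(n);W=world(n,d)
    x,y=W[...,0]-(.622 if n=="top" else .621),W[...,1]-(-.172 if n=="top" else -.175)
    c,s=np.cos(np.radians(12.5)),np.sin(np.radians(12.5));u,v=c*x+s*y,-s*x+c*y
    m=(abs(u)<.030)&(abs(v)<.016)&(W[...,2]>.015)
    A=np.c_[u[m],v[m],np.ones(m.sum())];print(n,np.linalg.lstsq(A,W[...,2][m],rcond=None)[0],m.sum())
E
```

```text
d [0.733, -0.4165, 0.5248] r [-0.0003, 0.0003, 0.0065] | j [-8.6, 30.8, 92.0, -0.0, 57.1, -111.4]
top [-0.0039291  -0.01178411  0.02765169] 238
side [-0.00190394  0.003165    0.02462131] 246
```

Plane fit confirms the plate lies flat. On to coupon A.

```bash
python3 -m pendant '[[0.2,-0.12,0.1,0,0,0,-0.3],[0.4,-0.24,0.2,0,0,0,-0.3],[0.6,-0.36,0.3,0,0,0.0065,-0.3],[0.733,-0.4165,0.45,0,0,0.0065,-0.3],[0.733,-0.4165,0.5248,0,0,0.0065,-0.3],[0.733,-0.4165,0.5248,0,0,0.0065,-0.3]]'
python3 -c "
from h import *
st();go(.455,-.0895,.076,101.7)"
```

```text
time_s: 7.8
position: [0.4533, -0.0915, 0.128]
tcp_rot: [[-0.981, -0.196, -0.004], [-0.196, 0.981, 0.001], [0.003, 0.002, -1.0]]
force: [-0.7, 0.2, 0.7]
opening: 0.65
grasp_force: 0.0
t7.8 [ 0.4533 -0.0915  0.128 ] yawY101.3 F [-0.7  0.2  0.7] op0.650 g0.0
d [-0.011, 0.0079, 0.26] r [0.0007, -0.001, -0.0021] | j [-25.3, 35.0, 112.7, -0.0, 32.5, -126.6]
```

```bash
python3 -m pendant '[[-0.008,0.006,0.1,0,0,0,-0.3],[-0.008,0.006,0.2,0,0,0,-0.3],[-0.008,0.006,0.255,0,0,0,-0.3],[-0.008,0.006,0.26,0,0,0,-0.3],[-0.008,0.006,0.26,0,0,0,0.3],[-0.008,0.006,0.26,0,0,0,0.3],[-0.008,0.006,0.26,0,0,0,0.3],[-0.008,0.006,0.26,0,0,0,0.3]]'
python3 -c "
from h import *
st()"
python3 -m pendant '[[0,0,-0.05,0,0,0,0.3],[0,0,-0.25,0,0,0,0.3],[0,0,-0.5,0,0,0,0.3],[0,0,-0.75,0,0,0,0.3],[0,0,-0.75,0,0,0,0.3]]'
python3 -c "
from h import *
st();go(.631,.193,.22,29.5)"
```

```text
time_s: 8.6
position: [0.4563, -0.0882, 0.0784]
tcp_rot: [[-0.98, -0.201, 0.002], [-0.201, 0.98, -0.001], [-0.001, -0.001, -1.0]]
force: [0.2, 0.5, 2.4]
opening: 0.455
grasp_force: 30.0
t8.6 [ 0.4563 -0.0882  0.0784] yawY101.6 F [0.2 0.5 2.4] op0.455 g30.0
time_s: 9.1
position: [0.4588, -0.0892, 0.234]
tcp_rot: [[-0.979, -0.201, 0.013], [-0.201, 0.979, -0.006], [-0.012, -0.009, -1.0]]
force: [0.8, 0.5, -0.7]
opening: 0.452
grasp_force: 30.0
t9.1 [ 0.4588 -0.0892  0.234 ] yawY101.6 F [ 0.8  0.5 -0.7] op0.452 g30.0
d [-1.1269, 1.2094, 0.0729] r [-0.0, 0.0049, 0.4006] | j [-24.7, 23.3, 108.1, -0.0, 47.8, -126.4]
```

```bash
python3 -m pendant '[[-0.14,0.15,0,0,0,0.04,0.3],[-0.28,0.3,0,0,0,0.08,0.3],[-0.42,0.45,0,0,0,0.12,0.3],[-0.563,0.605,0,0,0,0.16,0.3],[-0.563,0.605,0,0,0.004,0.2,0.3],[-0.563,0.605,0,0,0.004,0.2,0.3]]'
python3 -c "
from h import *
st();go(.631,.193,.22,29.5)"
```

```text
time_s: 9.7
position: [0.5416, 0.0543, 0.2271]
tcp_rot: [[-0.912, 0.411, -0.014], [0.411, 0.912, 0.001], [0.013, -0.004, -1.0]]
force: [-0.2, -0.8, -1.4]
opening: 0.452
grasp_force: 30.0
t9.7 [0.5416 0.0543 0.2271] yawY65.7 F [-0.2 -0.8 -1.4] op0.452 g30.0
d [-0.1232, 0.8161, 0.0304] r [-0.0026, -0.0035, 0.2014] | j [-6.0, 29.3, 97.0, -0.0, 54.5, -71.8]
```

```bash
python3 -m pendant '[[-0.03,0.2,0,0,0,0.04,0.3],[-0.06,0.4,0,0,0,0.08,0.3],[-0.09,0.6,0,0,0,0.12,0.3],[-0.123,0.8161,0.03,0,0,0.16,0.3],[-0.123,0.8161,0.03,0,0,0.2014,0.3],[-0.123,0.8161,0.03,0,0,0.2014,0.3],[-0.123,0.8161,0.03,0,0,0.2014,0.3]]'
python3 -c "
from h import *
st();go(.631,.193,.1365,29.5)"
```

```text
time_s: 10.4
position: [0.6306, 0.1904, 0.2202]
tcp_rot: [[-0.493, 0.87, -0.015], [0.87, 0.493, 0.001], [0.008, -0.012, -1.0]]
force: [0.3, 0.4, -1.2]
opening: 0.45
grasp_force: 30.0
t10.4 [0.6306 0.1904 0.2202] yawY29.5 F [ 0.3  0.4 -1.2] op0.450 g30.0
d [0.0072, 0.0133, 0.4182] r [-0.0039, -0.0025, 0.0001] | j [7.0, 37.7, 80.1, 0.2, 63.0, -22.5]
```

```bash
python3 -m pendant '[[0.007,0.011,0.1,-0.004,-0.0025,0,0.3],[0.007,0.011,0.22,-0.004,-0.0025,0,0.3],[0.007,0.011,0.32,-0.004,-0.0025,0,0.3],[0.007,0.011,0.38,-0.004,-0.0025,0,0.3],[0.007,0.011,0.41,-0.004,-0.0025,0,0.3],[0.007,0.011,0.415,-0.004,-0.0025,0,0.3],[0.007,0.011,0.415,-0.004,-0.0025,0,0.3]]'
python3 -c "
from h import *
st();go(.631,.193,.1325,29.5)
p,d=capture('side');cv2.imwrite('pics/s3.png',cv2.resize(p[150:270,220:360,::-1],None,fx=5,fy=5,interpolation=cv2.INTER_CUBIC))"
```

```text
time_s: 11.1
position: [0.6323, 0.1937, 0.1385]
tcp_rot: [[-0.49, 0.872, 0.004], [0.872, 0.49, 0.001], [-0.001, 0.004, -1.0]]
force: [-0.1, -0.3, -0.2]
opening: 0.451
grasp_force: 30.0
t11.1 [0.6323 0.1937 0.1385] yawY29.3 F [-0.1 -0.3 -0.2] op0.451 g30.0
d [0.0003, -0.0075, 0.0298] r [0.0012, 0.0004, -0.0009] | j [7.4, 43.6, 83.2, 0.0, 53.0, -22.0]
```

View pics/s3.png

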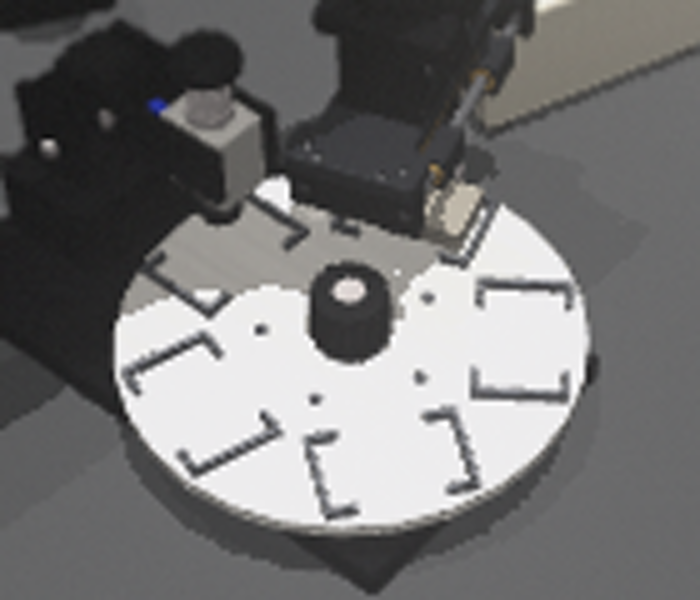

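The coupon hangs just above its pocket at (460,215) in the crop, between the end walls. I'll seat and release it.

```bash
python3 -m pendant '[[0,-0.005,0.015,0,0,0,0.3],[0,-0.005,0.026,0,0,0,0.3],[0,-0.005,0.026,0,0,0,0.3],[0,-0.005,0.024,0,0,0,-0.3],[0,-0.005,0.024,0,0,0,-0.3],[0,-0.005,0.024,0,0,0,-0.3],[0,-0.005,0.024,0,0,0,-0.3],[0,-0.005,-0.2,0,0,0,-0.3]]'
python3 -m pendant '[[0,0,-0.2,0,0,0,-0.3],[0,0,-0.38,0,0,0,-0.3],[-0.3,0,-0.38,0,0,0,-0.3],[-0.5,0,-0.38,0,0,0,-0.3],[-0.7,0,-0.38,0,0,0,-0.3],[-0.7,0,-0.38,0,0,0,-0.3]]'
cat > chk.py <<'E'
from h import *
def wheel():
    C={"top":(.5500,.1468),"side":(.5462,.1434)}
    for n in("top","side"):
        p,d=capture(n);W=world(n,d);b=W[...,2]*1000-(1.3 if n=="top" else -1);br=p.min(2)>90
        x,y=W[...,0]-C[n][0],W[...,1]-C[n][1];r=np.hypot(x,y)
        for m in blobs((r<.14)&(b>63.5)&(b<76)&br,60):
            q=rect(W,m);X,Y=q[0]-C[n][0],q[1]-C[n][1];t=np.radians(q[4])
            e=W[m];A=np.c_[e[:,:2]-e[:,:2].mean(0),np.ones(len(e))];g=np.linalg.lstsq(A,e[:,2],rcond=None)[0]
            print(n,"r%.1f ang%.1f"%(1000*np.hypot(X,Y),np.degrees(np.arctan2(Y,X))),"LxW %.0fx%.0f yaw%.1f z%.1f slope%s n%d"%(q[2],q[3],q[4],np.median(b[m]),np.round(g[:2],3),m.sum()))
    return p
if __name__=="__main__":st();wheel()
E
python3 chk.py; python3 -c "
from h import *
go(.548,.1455,.22,11.5-34)"
```

```text
time_s: 11.95
position: [0.6267, 0.1927, 0.1712]
tcp_rot: [[-0.49, 0.872, -0.013], [0.872, 0.49, -0.001], [0.005, -0.012, -1.0]]
force: [-0.8, -0.4, -0.9]
opening: 0.644
grasp_force: 0.0
time_s: 12.55
position: [0.702, 0.0657, 0.2538]
tcp_rot: [[-0.485, 0.875, 0.006], [0.875, 0.485, -0.002], [-0.004, 0.004, -1.0]]
force: [-1.0, -0.2, 0.0]
opening: 0.646
grasp_force: 0.0
t12.6 [0.702  0.0657 0.2538] yawY29.0 F [-1.  -0.2  0. ] op0.646 g0.0
side r95.6 ang29.4 LxW 71x42 yaw-61.3 z68.4 slope[-0.01  -0.001] n249
d [0.6974, -0.4768, 0.1658] r [0.0005, -0.0004, 0.2872] | j [-3.4, 38.6, 72.0, 0.1, 69.3, -32.6]
```

```bash
python3 -m pendant '[[0.2,-0.14,0,0,0,0.05,-0.3],[0.4,-0.28,0,0,0,0.1,-0.3],[0.6,-0.42,0,0,0,0.15,-0.3],[0.697,-0.4768,0.03,0,0,0.2,-0.3],[0.697,-0.4768,0.1,0,0,0.25,-0.3],[0.697,-0.4768,0.1,0,0,0.278,-0.3],[0.697,-0.4768,0.1,0,0,0.278,-0.3]]'
python3 -c "
from h import *
st();go(.548,.1460,.142,11.5-32)"
```

```text
time_s: 13.35
position: [0.5463, 0.1478, 0.2333]
tcp_rot: [[0.351, 0.936, 0.001], [0.936, -0.351, 0.001], [0.001, 0.001, -1.0]]
force: [-0.6, -0.4, -0.2]
opening: 0.649
grasp_force: 0.0
t13.3 [0.5463 0.1478 0.2333] yawY-20.5 F [-0.6 -0.4 -0.2] op0.649 g0.0
d [-0.0062, 0.0108, 0.4565] r [0.0002, -0.0004, -0.0003] | j [3.8, 30.0, 94.1, 0.1, 55.8, 24.3]
```

```bash
python3 -m pendant '[[-0.006,0.009,0.15,0,0,0,-0.3],[-0.006,0.009,0.3,0,0,0,-0.3],[-0.006,0.009,0.42,0,0,0,-0.3],[-0.006,0.009,0.4565,0,0,0,-0.3],[-0.006,0.009,0.4565,0,0,0,0.2],[-0.006,0.009,0.4565,0,0,0,0.2],[-0.006,0.009,0.4565,0,0,0,0.2],[-0.006,0.009,0.4565,0,0,0,0.2]]'
python3 -c "
from h import *
st()"
```

```text
time_s: 14.15
position: [0.5479, 0.1453, 0.1429]
tcp_rot: [[0.354, 0.935, -0.0], [0.935, -0.354, 0.002], [0.002, -0.001, -1.0]]
force: [-4.4, 3.4, -1.0]
opening: 0.496
grasp_force: 30.0
t14.2 [0.5479 0.1453 0.1429] yawY-20.7 F [-4.4  3.4 -1. ] op0.496 g30.0
```

```bash
python3 -m pendant '[[0,0,0,0,0,-0.045,0.2],[0,0,0,0,0,-0.09,0.2],[0,0,0,0,0,-0.135,0.2],[0,0,0,0,0,-0.18,0.2],[0,0,0,0,0,-0.225,0.2],[0,0,0,0,0,-0.27,0.2],[0,0,0,0,0,-0.315,0.2],[0,0,0,0,0,-0.36,0.2]]'
python3 -m pendant '[[0,0,0,0,0,-0.007,0.2],[0,0,0,0,0,-0.007,0.2],[0,0,0,0,0,-0.007,0.2],[0,0,0,0,0,-0.007,-0.3],[0,0,0,0,0,-0.007,-0.3],[0,0,0,0,0,-0.007,-0.3],[0,0,0,0,0,-0.007,-0.3],[0,0,-0.1,0,0,-0.007,-0.3]]'
python3 -c "
from h import *
st()"
python3 -m pendant '[[0,0,-0.2,0,0,0,-0.3],[0,0,-0.45,0,0,0,-0.3],[0,0,-0.7,0,0,0,-0.3],[0,0,-0.7,0,0,0,-0.3]]'
python3 -c "
from h import *
st();go(.528,.2375,.30,11.5)"
```

```text
time_s: 14.95
position: [0.5502, 0.1458, 0.1429]
tcp_rot: [[-0.7, 0.714, 0.005], [0.714, 0.7, 0.003], [-0.002, 0.006, -1.0]]
force: [1.7, 8.0, -5.3]
opening: 0.497
grasp_force: 30.0
time_s: 15.75
position: [0.548, 0.144, 0.1607]
tcp_rot: [[-0.711, 0.703, -0.002], [0.703, 0.711, 0.0], [0.002, -0.002, -1.0]]
force: [0.5, 0.8, -0.7]
opening: 0.646
grasp_force: 0.0
t15.8 [0.548  0.144  0.1607] yawY45.3 F [ 0.5  0.8 -0.7] op0.646 g0.0
time_s: 16.15
position: [0.5528, 0.1445, 0.31]
tcp_rot: [[-0.711, 0.703, 0.019], [0.703, 0.711, 0.002], [-0.013, 0.015, -1.0]]
force: [0.3, 0.5, -0.9]
opening: 0.649
grasp_force: 0.0
t16.1 [0.5528 0.1445 0.31  ] yawY45.4 F [ 0.3  0.5 -0.9] op0.649 g0.0
d [0.4158, 0.2431, 0.0482] r [0.0057, 0.0025, 0.1881] | j [3.4, 24.6, 89.4, 0.0, 64.9, -41.9]
```

```bash
python3 -m pendant '[[0.2,0.12,0,0,0,0,1],[0.416,0.243,0,0.0057,0.0025,0,1],[0.416,0.243,0,0.0057,0.0025,0,1],[0.416,0.243,0,0.0057,0.0025,0,1],[0.416,0.243,0,0.0057,0.0025,0,1]]'
python3 - <<'E'
from chk import *
st();p=wheel();go(.528,.2375,.279,45)
cv2.imwrite('pics/s4.png',cv2.resize(p[120:270,200:360,::-1],None,fx=5,fy=4,interpolation=cv2.INTER_CUBIC))
E
```

```text
time_s: 16.65
position: [0.524, 0.2365, 0.3018]
tcp_rot: [[-0.711, 0.703, -0.016], [0.703, 0.711, -0.007], [0.006, -0.017, -1.0]]
force: [-0.0, -0.3, -0.6]
opening: 0.281
grasp_force: 0.0
t16.6 [0.524  0.2365 0.3018] yawY45.3 F [-0.  -0.3 -0.6] op0.281 g0.0
side r94.8 ang101.3 LxW 73x42 yaw11.3 z68.6 slope[-0.015 -0.011] n225
d [-0.0089, 0.0199, 0.1142] r [-0.0052, -0.002, 0.0014] | j [13.2, 26.0, 88.2, -0.2, 66.7, -32.0]
```

View pics/s4.png

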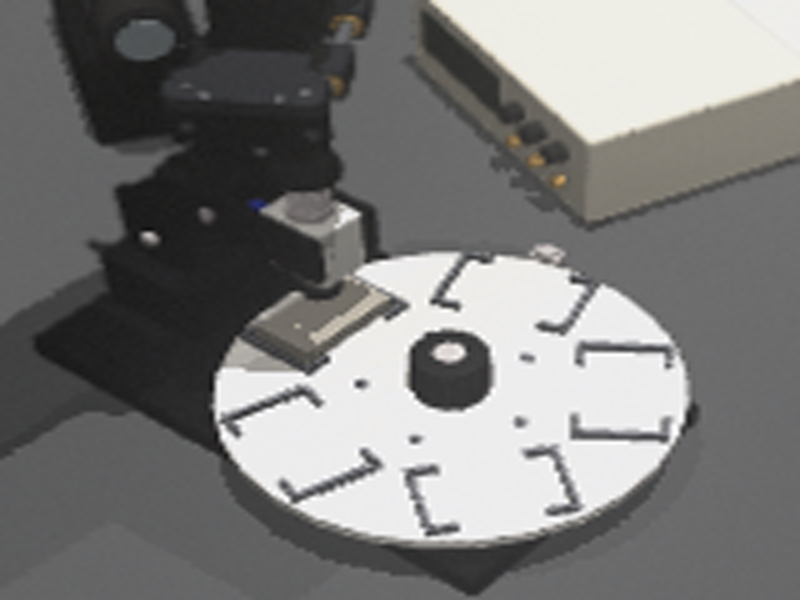

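Coupon A sits under the probe at (330,325) in the crop. Its angle is 101.3° and the wheel is on its click. Next I'll press the plunger.

```bash
python3 -m pendant '[[-0.005,0.012,0,0,0,0,1],[-0.005,0.012,0.06,0,0,0,1],[-0.005,0.012,0.1,0,0,0,1],[-0.005,0.012,0.1,0,0,0,1],[-0.005,0.012,0.1,0,0,0,1]]'
python3 -c "
from h import *
st();go(.528,.2375,.264,45)"
python3 -m pendant '[[0,0,0.02,0,0,0,1],[0,0,0.04,0,0,0,1],[0,0,0.06,0,0,0,1],[0,0,0.075,0,0,0,1],[0,0,0.085,0,0,0,1],[0,0,0.085,0,0,0,1]]'
python3 -c "
from h import *
st();go(.528,.2375,.264,45)"
```

```text
time_s: 17.25
position: [0.5258, 0.2381, 0.2816]
tcp_rot: [[-0.711, 0.703, -0.017], [0.703, 0.711, -0.007], [0.007, -0.017, -1.0]]
force: [-0.4, 0.9, -0.1]
opening: 0.004
grasp_force: 0.0
t17.2 [0.5258 0.2381 0.2816] yawY45.3 F [-0.4  0.9 -0.1] op0.004 g0.0
d [-0.0106, 0.0074, 0.0877] r [-0.0054, -0.0023, 0.0019] | j [13.3, 27.6, 89.1, -0.2, 64.3, -31.9]
time_s: 17.85
position: [0.5261, 0.2382, 0.2658]
tcp_rot: [[-0.711, 0.703, -0.014], [0.703, 0.711, -0.006], [0.006, -0.014, -1.0]]
force: [-0.4, -0.5, 6.8]
opening: 0.009
grasp_force: 3.1
t17.9 [0.5261 0.2382 0.2658] yawY45.4 F [-0.4 -0.5  6.8] op0.009 g3.1
d [-0.0093, 0.0041, 0.009] r [-0.0046, -0.0018, 0.002] | j [13.3, 28.7, 90.1, -0.2, 62.1, -31.9]
```

```bash
python3 -m pendant '[[0,0,0.01,0,0,0,1],[0,0,0.018,0,0,0,1],[0,0,0.018,0,0,0,1],[0,0,0.018,0,0,0,1]]'
python3 -m pendant '[[0,0,0,0,0,0,1],[0,0,0,0,0,0,1],[0,0,0,0,0,0,1],[0,0,0,0,0,0,1],[0,0,0,0,0,0,1],[0,0,0,0,0,0,1],[0,0,0,0,0,0,1],[0,0,0,0,0,0,1]]'
python3 -c "
from h import *
st()
p,d=capture('side');W=world('side',d);x,y,z=W[...,0]-.526,W[...,1]-.2336,W[...,2]
m=(np.hypot(x,y)<.03)&(z>.175)&(z<.222);print(np.histogram(z[m]+.002,bins=np.arange(.176,.226,.004)))"
```

```text
time_s: 18.25
position: [0.5261, 0.2383, 0.2654]
tcp_rot: [[-0.712, 0.702, -0.012], [0.702, 0.712, -0.006], [0.005, -0.013, -1.0]]
force: [-4.9, -2.0, 21.8]
opening: 0.007
grasp_force: 10.8
time_s: 19.05
position: [0.5261, 0.2383, 0.2654]
tcp_rot: [[-0.712, 0.702, -0.012], [0.702, 0.712, -0.006], [0.005, -0.013, -1.0]]
force: [-4.8, -1.1, 22.2]
opening: 0.004
grasp_force: 10.8
t19.1 [0.5261 0.2383 0.2654] yawY45.4 F [-4.8 -1.1 22.2] op0.004 g10.8
(array([ 0,  1,  8, 17, 19,  2,  0,  0,  0,  0,  0,  0]), array([0.176, 0.18 , 0.184, 0.188, 0.192, 0.196, 0.2  , 0.204, 0.208,
       0.212, 0.216, 0.22 , 0.224]))
```

```bash
python3 -m pendant '[[0,0,0,0,0,0,1],[0,0,0,0,0,0,1],[0,0,-0.1,0.004,0.002,0,1],[0,0,-0.25,0.004,0.002,0,1],[0.0,0,-0.25,0.004,0.002,0,-0.3],[-0.1,-0.2,-0.25,0.004,0.002,0,-0.3],[-0.15,-0.45,-0.25,0.004,0.002,0,-0.3],[-0.15,-0.7,-0.25,0.004,0.002,0,-0.3]]'
cat > cp.py <<'E'
from h import *
def coupons():
    for n in("top","side"):
        p,d=capture(n);W=world(n,d);x,y,z=W[...,0],W[...,1],W[...,2]
        b=z*1000-(1.3 if n=="top" else -1);br=p.min(2)>100
        for m in blobs((x>.33)&(x<.58)&(y<.02)&(y>-.40)&br&(b>4)&(b<22),80):print(n,"cp",np.round(rect(W,m),4),m.sum())
    return p
if __name__=="__main__":st();coupons()
E
python3 cp.py;python3 -c "
from h import *
go(.4535,-.2285,.16,97.6)"
```

```text
time_s: 19.9
position: [0.4496, 0.117, 0.3124]
tcp_rot: [[-0.712, 0.702, -0.03], [0.702, 0.712, -0.012], [0.013, -0.029, -0.999]]
force: [0.3, -0.4, 0.8]
opening: 0.281
grasp_force: 0.0
t19.9 [0.4496 0.117  0.3124] yawY45.4 F [ 0.3 -0.4  0.8] op0.281 g0.0
top cp [ 0.4852 -0.3385 74.4359 43.7352  1.5005] 356
top cp [ 0.4552 -0.2301 75.1723 45.7011  7.2324] 371
side cp [  0.5717  -0.1813  68.6823   5.2944 -77.9043] 105
side cp [ 0.453  -0.2315 71.0163 40.1022  7.7823] 458
side cp [ 0.4818 -0.3425 70.3664 39.7963  1.9213] 500
d [-1.2646, -1.1574, 0.7754] r [-0.0081, -0.0112, -0.2913] | j [1.0, 16.7, 102.5, -0.7, 63.1, -43.8]
```

```bash
python3 -m pendant '[[-0.16,-0.145,0.1,-0.004,-0.005,-0.03,-0.3],[-0.32,-0.29,0.2,-0.008,-0.011,-0.07,-0.3],[-0.48,-0.435,0.3,-0.008,-0.011,-0.11,-0.3],[-0.632,-0.58,0.38,-0.008,-0.011,-0.15,-0.3],[-0.632,-0.58,0.38,-0.008,-0.011,-0.15,-0.3]]'
python3 -c "
from h import *
st();go(.4545,-.2293,.13,97.5)"
```

```text
time_s: 20.5
position: [0.4566, -0.0575, 0.2369]
tcp_rot: [[-0.952, 0.306, 0.011], [0.306, 0.952, -0.008], [-0.013, -0.004, -1.0]]
force: [0.1, 0.3, 0.4]
opening: 0.643
grasp_force: 0.0
t20.5 [ 0.4566 -0.0575  0.2369] yawY72.2 F [0.1 0.3 0.4] op0.643 g0.0
d [-0.2464, -0.819, 0.541] r [-0.0021, 0.0037, -0.1408] | j [-21.0, 22.5, 108.9, -0.2, 47.9, -93.0]
```

```bash
python3 -m pendant '[[-0.06,-0.2,0.13,0,0,-0.04,-0.3],[-0.12,-0.4,0.26,0,0,-0.08,-0.3],[-0.18,-0.6,0.4,-0.002,0.004,-0.11,-0.3],[-0.246,-0.819,0.5,-0.002,0.004,-0.141,-0.3],[-0.246,-0.819,0.541,-0.002,0.004,-0.141,-0.3],[-0.246,-0.819,0.541,-0.002,0.004,-0.141,-0.3]]'
python3 -c "
from h import *
st();go(.4545,-.2293,.076,97.5)"
```

```text
time_s: 21.1
position: [0.4545, -0.2251, 0.1306]
tcp_rot: [[-0.991, -0.131, -0.002], [-0.131, 0.991, 0.003], [0.001, 0.003, -1.0]]
force: [0.6, 0.8, 0.2]
opening: 0.648
grasp_force: 0.0
t21.1 [ 0.4545 -0.2251  0.1306] yawY97.5 F [0.6 0.8 0.2] op0.648 g0.0
d [0.0023, -0.0217, 0.2728] r [0.0009, -0.0004, 0.0003] | j [-39.0, 36.4, 106.3, 0.1, 37.4, -136.7]
```

```bash
python3 -m pendant '[[0.001,-0.018,0.1,0,0,0,-0.3],[0.001,-0.018,0.2,0,0,0,-0.3],[0.001,-0.018,0.255,0,0,0,-0.3],[0.001,-0.018,0.266,0,0,0,-0.3],[0.001,-0.018,0.266,0,0,0,0.3],[0.001,-0.018,0.266,0,0,0,0.3],[0.001,-0.018,0.266,0,0,0,0.3],[0.001,-0.018,0.266,0,0,0,0.3]]'
python3 -c "
from h import *
st()"
python3 -m pendant '[[0,0,-0.05,0,0,0,0.3],[0,0,-0.25,0,0,0,0.3],[0,0,-0.5,0,0,0,0.3],[0,0,-0.7,0,0,0,0.3],[0,0,-0.7,0,0,0,0.3]]'
python3 -c "
from h import *
st();go(.631,.193,.22,29.5)"
```

```text
time_s: 21.9
position: [0.4557, -0.2291, 0.0799]
tcp_rot: [[-0.991, -0.134, 0.002], [-0.134, 0.991, -0.001], [-0.002, -0.001, -1.0]]
force: [-1.0, 2.3, 3.8]
opening: 0.452
grasp_force: 30.0
t21.9 [ 0.4557 -0.2291  0.0799] yawY97.7 F [-1.   2.3  3.8] op0.452 g30.0
time_s: 22.4
position: [0.4576, -0.2311, 0.225]
tcp_rot: [[-0.991, -0.135, 0.011], [-0.135, 0.991, -0.008], [-0.01, -0.01, -1.0]]
force: [0.7, -0.6, -1.3]
opening: 0.45
grasp_force: 30.0
t22.4 [ 0.4576 -0.2311  0.225 ] yawY97.7 F [ 0.7 -0.6 -1.3] op0.450 g30.0
d [-1.145, 1.9844, 0.0166] r [-0.0009, 0.0047, 0.3792] | j [-39.3, 27.1, 102.4, 0.0, 49.7, -137.1]
```

```bash
python3 -m pendant '[[-0.12,0.2,0,0,0,0,0.3],[-0.24,0.4,0,0,0,0,0.3],[-0.36,0.6,0,0,0,0,0.3],[-0.48,0.8,0,0,0,0,0.3],[-0.57,0.99,0,0,0,0,0.3]]'
python3 -m pendant '[[-0.12,0.2,0,0,0,0.04,0.3],[-0.24,0.4,0,0,0,0.08,0.3],[-0.36,0.6,0,0,0,0.12,0.3],[-0.48,0.8,0,0,0,0.16,0.3],[-0.48,0.8,0,0,0,0.2,0.3]]'
python3 -c "
from h import *
st();go(.631,.193,.20,29.5)"
```

```text
time_s: 22.9
position: [0.5419, -0.0158, 0.2188]
tcp_rot: [[-0.991, -0.135, 0.001], [-0.135, 0.991, -0.0], [-0.001, -0.0, -1.0]]
force: [0.9, -1.2, -1.1]
opening: 0.454
grasp_force: 30.0
time_s: 23.4
position: [0.6164, 0.1592, 0.2187]
tcp_rot: [[-0.881, 0.473, 0.004], [0.473, 0.881, 0.002], [-0.002, 0.004, -1.0]]
force: [0.3, -1.3, -0.3]
opening: 0.449
grasp_force: 30.0
t23.4 [0.6164 0.1592 0.2187] yawY61.7 F [ 0.3 -1.3 -0.3] op0.449 g30.0
d [0.0159, 0.183, 0.0943] r [0.0013, 0.0004, 0.1791] | j [4.4, 35.9, 84.3, 0.1, 59.5, -57.4]
```

```bash
python3 -m pendant '[[0.005,0.1,0,0,0,0.04,0.3],[0.012,0.183,0,0,0,0.08,0.3],[0.012,0.183,0.05,0,0,0.12,0.3],[0.012,0.183,0.094,0,0,0.16,0.3],[0.012,0.183,0.094,0,0,0.179,0.3],[0.012,0.183,0.094,0,0,0.179,0.3]]'
python3 -c "
from h import *
st();go(.631,.193,.1385,29.5)"
```

```text
time_s: 24.0
position: [0.6294, 0.1871, 0.1991]
tcp_rot: [[-0.493, 0.87, -0.001], [0.87, 0.493, -0.001], [0.0, -0.002, -1.0]]
force: [0.9, 0.2, -1.2]
opening: 0.449
grasp_force: 30.0
t24.0 [0.6294 0.1871 0.1991] yawY29.5 F [ 0.9  0.2 -1.2] op0.449 g30.0
d [0.0218, 0.0222, 0.3032] r [-0.0005, -0.0, 0.0002] | j [6.8, 38.8, 81.8, -0.0, 59.5, -22.7]
```

```bash
python3 -m pendant '[[0.02,0.02,0,0,0,0,0.3],[0.02,0.02,0.1,0,0,0,0.3],[0.02,0.02,0.2,0,0,0,0.3],[0.02,0.02,0.26,0,0,0,0.3],[0.02,0.02,0.29,0,0,0,0.3],[0.02,0.02,0.30,0,0,0,0.3],[0.02,0.02,0.30,0,0,0,0.3]]'
python3 -c "
from h import *
st();go(.631,.193,.1345,29.5)"
```

```text
time_s: 24.7
position: [0.6322, 0.1928, 0.1407]
tcp_rot: [[-0.493, 0.87, 0.002], [0.87, 0.493, -0.0], [-0.001, 0.002, -1.0]]
force: [-0.2, 0.0, -1.2]
opening: 0.453
grasp_force: 30.0
t24.7 [0.6322 0.1928 0.1407] yawY29.5 F [-0.2  0.  -1.2] op0.453 g30.0
d [0.0037, -0.0046, 0.031] r [0.0005, 0.0003, 0.0002] | j [7.3, 43.4, 83.1, -0.0, 53.4, -22.2]
```

```bash
python3 -m pendant '[[0,-0.003,0.015,0,0,0,0.3],[0,-0.003,0.03,0,0,0,0.3],[0,-0.003,0.03,0,0,0,0.3],[0,-0.003,0.028,0,0,0,-0.3],[0,-0.003,0.028,0,0,0,-0.3],[0,-0.003,0.028,0,0,0,-0.3],[0,-0.003,0.028,0,0,0,-0.3],[0,-0.003,-0.2,0,0,0,-0.3]]'
python3 -m pendant '[[0,0,-0.2,0,0,0,-0.3],[0,0,-0.38,0,0,0,-0.3],[-0.3,0,-0.38,0,0,0,-0.3],[-0.5,0,-0.38,0,0,0,-0.3],[-0.7,0,-0.38,0,0,0,-0.3],[-0.7,0,-0.38,0,0,0,-0.3]]'
python3 chk.py; python3 -c "
from h import *
go(.548,.1455,.23,11.5-32)"
```

```text
time_s: 25.5
position: [0.627, 0.1917, 0.1738]
tcp_rot: [[-0.493, 0.87, -0.014], [0.87, 0.493, -0.002], [0.005, -0.014, -1.0]]
force: [0.0, -0.4, -0.3]
opening: 0.642
grasp_force: 0.0
time_s: 26.1
position: [0.703, 0.065, 0.2567]
tcp_rot: [[-0.488, 0.873, 0.005], [0.873, 0.488, -0.003], [-0.005, 0.003, -1.0]]
force: [-0.4, -0.1, -0.3]
opening: 0.652
grasp_force: 0.0
t26.1 [0.703  0.065  0.2567] yawY29.2 F [-0.4 -0.1 -0.3] op0.652 g0.0
side r95.9 ang28.4 LxW 71x45 yaw-58.5 z68.7 slope[-0.023 -0.012] n252
side r93.9 ang101.0 LxW 72x41 yaw8.7 z68.7 slope[-0.002 -0.024] n211
d [0.704, -0.4765, 0.1304] r [0.0001, -0.0002, 0.2772] | j [-3.4, 38.5, 71.6, 0.0, 69.8, -32.8]
```

B is seated and A is still in place. Now the wheel.

```bash
python3 -m pendant '[[0.2,-0.14,0,0,0,0.05,-0.3],[0.4,-0.28,0,0,0,0.1,-0.3],[0.6,-0.42,0,0,0,0.15,-0.3],[0.704,-0.4765,0.03,0,0,0.2,-0.3],[0.704,-0.4765,0.1,0,0,0.25,-0.3],[0.704,-0.4765,0.12,0,0,0.277,-0.3],[0.704,-0.4765,0.12,0,0,0.277,-0.3]]'
python3 -c "
from h import *
st();go(.5475,.1457,.142,11.5-32)"
```

```text
time_s: 26.9
position: [0.5461, 0.1478, 0.2319]
tcp_rot: [[0.345, 0.939, -0.001], [0.939, -0.345, 0.0], [-0.0, -0.001, -1.0]]
force: [-0.3, 0.4, -0.4]
opening: 0.653
grasp_force: 0.0
t26.9 [0.5461 0.1478 0.2319] yawY-20.2 F [-0.3  0.4 -0.4] op0.653 g0.0
d [-0.0074, 0.0109, 0.4493] r [-0.0003, 0.0001, 0.0018] | j [3.8, 30.2, 94.1, 0.0, 55.8, 24.0]
```

```bash
python3 -m pendant '[[-0.006,0.006,0.15,0,0,0,-0.3],[-0.006,0.006,0.3,0,0,0,-0.3],[-0.006,0.006,0.42,0,0,0,-0.3],[-0.006,0.006,0.45,0,0,0,-0.3],[-0.006,0.006,0.45,0,0,0,0.2],[-0.006,0.006,0.45,0,0,0,0.2],[-0.006,0.006,0.45,0,0,0,0.2],[-0.006,0.006,0.45,0,0,0,0.2]]'
python3 -c "
from h import *
st()"
python3 -m pendant '[[0,0,0,0,0,-0.045,0.2],[0,0,0,0,0,-0.09,0.2],[0,0,0,0,0,-0.135,0.2],[0,0,0,0,0,-0.18,0.2],[0,0,0,0,0,-0.225,0.2],[0,0,0,0,0,-0.27,0.2],[0,0,0,0,0,-0.315,0.2],[0,0,0,0,0,-0.36,0.2]]'
python3 -m pendant '[[0,0,0,0,0,-0.007,0.2],[0,0,0,0,0,-0.007,0.2],[0,0,0,0,0,-0.007,0.2],[0,0,0,0,0,-0.007,-0.3],[0,0,0,0,0,-0.007,-0.3],[0,0,0,0,0,-0.007,-0.3],[0,0,0,0,0,-0.007,-0.3],[0,0,-0.1,0,0,-0.007,-0.3]]'
python3 -m pendant '[[0,0,-0.2,0,0,0,-0.3],[0,0,-0.45,0,0,0,-0.3],[0,0,-0.7,0,0,0,-0.3],[0,0,-0.7,0,0,0,-0.3]]'
python3 -c "
from h import *
st();go(.528,.2375,.30,45.4)"
```

```text
time_s: 27.7
position: [0.5479, 0.1454, 0.1433]
tcp_rot: [[0.347, 0.938, 0.0], [0.938, -0.347, 0.001], [0.001, -0.0, -1.0]]
force: [-3.0, 4.5, 1.9]
opening: 0.495
grasp_force: 30.0
t27.7 [0.5479 0.1454 0.1433] yawY-20.3 F [-3.   4.5  1.9] op0.495 g30.0
time_s: 28.5
position: [0.5501, 0.1459, 0.1433]
tcp_rot: [[-0.704, 0.71, 0.006], [0.71, 0.704, 0.002], [-0.003, 0.005, -1.0]]
force: [1.7, 7.9, -1.8]
opening: 0.492
grasp_force: 30.0
time_s: 29.3
position: [0.5473, 0.1441, 0.1606]
tcp_rot: [[-0.716, 0.698, -0.004], [0.698, 0.716, -0.001], [0.002, -0.003, -1.0]]
force: [-0.5, -0.4, 0.4]
opening: 0.643
grasp_force: 0.0
time_s: 29.7
position: [0.5524, 0.1448, 0.31]
tcp_rot: [[-0.716, 0.698, 0.018], [0.698, 0.716, 0.001], [-0.012, 0.013, -1.0]]
force: [0.4, 0.2, 0.5]
opening: 0.649
grasp_force: 0.0
t29.7 [0.5524 0.1448 0.31  ] yawY45.7 F [0.4 0.2 0.5] op0.649 g0.0
d [0.4116, 0.2463, 0.048] r [0.0041, 0.0039, 0.0018] | j [3.5, 24.6, 89.4, -0.0, 65.0, -42.2]
```

```bash
python3 -m pendant '[[0.2,0.12,0,0,0,0,1],[0.415,0.25,0,0,0,0,1],[0.415,0.25,0,0,0,0,1],[0.415,0.25,0,0,0,0,1],[0.415,0.25,0.05,0,0,0,1],[0.415,0.25,0.13,0,0,0,1],[0.415,0.25,0.15,0,0,0,1],[0.415,0.25,0.15,0,0,0,1]]'
python3 - <<'E'
from chk import *
st();wheel();go(.527,.2375,.262,45.5)
E
```

```text
time_s: 30.5
position: [0.5247, 0.2372, 0.2719]
tcp_rot: [[-0.715, 0.7, 0.001], [0.7, 0.715, -0.0], [-0.001, 0.0, -1.0]]
force: [0.3, 1.0, 4.7]
opening: 0.038
grasp_force: 2.2
t30.5 [0.5247 0.2372 0.2719] yawY45.6 F [0.3 1.  4.7] op0.038 g2.2
top r94.7 ang172.9 LxW 73x40 yaw82.9 z68.9 slope[-0.008  0.003] n393
side r93.4 ang100.1 LxW 71x42 yaw10.6 z68.8 slope[-0.009 -0.006] n199
side r93.6 ang172.7 LxW 75x40 yaw82.9 z68.3 slope[-0.021  0.009] n304
d [-0.0081, 0.0076, 0.0544] r [0.0004, 0.0006, 0.0009] | j [13.3, 27.7, 90.5, -0.1, 61.6, -32.4]
```

```bash
python3 -m pendant '[[-0.004,0.004,0.015,0,0,0,1],[-0.004,0.004,0.03,0,0,0,1],[-0.004,0.004,0.042,0,0,0,1],[-0.004,0.004,0.042,0,0,0,1],[-0.004,0.004,0.042,0,0,0,1]]'
python3 -c "
from h import *
st()"
```

```text
time_s: 31.1
position: [0.5251, 0.2379, 0.2656]
tcp_rot: [[-0.716, 0.698, 0.002], [0.698, 0.716, -0.001], [-0.002, 0.001, -1.0]]
force: [-2.2, -2.0, 9.5]
opening: 0.005
grasp_force: 5.0
t31.1 [0.5251 0.2379 0.2656] yawY45.7 F [-2.2 -2.   9.5] op0.005 g5.0
```

```bash
python3 -m pendant '[[0,0,0.012,0,0,0,1],[0,0,0.012,0,0,0,1],[0,0,0.012,0,0,0,1],[0,0,0.012,0,0,0,1],[0,0,0.012,0,0,0,1],[0,0,0.012,0,0,0,1],[0,0,0.012,0,0,0,1],[0,0,0.012,0,0,0,1]]'
python3 -m pendant '[[0,0,0,0,0,0,1],[0,0,0,0,0,0,1],[0,0,0,0,0,0,1],[0,0,0,0,0,0,1],[0,0,-0.1,0,0,0,1],[0,0,-0.25,0,0,0,1],[0.0,0,-0.25,0,0,0,-0.3]]'
python3 -m pendant '[[-0.1,-0.2,0,0,0,0,-0.3],[-0.2,-0.42,0,0,0,0,-0.3],[-0.3,-0.65,0,0,0,0,-0.3],[-0.4,-0.87,0,0,0,0,-0.3],[-0.4,-0.87,0,0,0,0,-0.3]]'
python3 cp.py;python3 -c "
from h import *
go(.4835,-.339,.16,91.8)"
```

```text
time_s: 31.9
position: [0.5251, 0.2379, 0.2654]
tcp_rot: [[-0.716, 0.698, 0.003], [0.698, 0.716, -0.001], [-0.003, 0.002, -1.0]]
force: [-5.1, -2.2, 21.1]
opening: 0.001
grasp_force: 10.7
time_s: 32.6
position: [0.527, 0.2388, 0.3153]
tcp_rot: [[-0.716, 0.698, 0.009], [0.698, 0.716, 0.002], [-0.005, 0.008, -1.0]]
force: [1.0, 0.9, 0.7]
opening: 0.041
grasp_force: 0.0
time_s: 33.1
position: [0.4584, 0.0539, 0.3105]
tcp_rot: [[-0.712, 0.703, -0.003], [0.703, 0.712, -0.001], [0.001, -0.003, -1.0]]
force: [-0.3, 0.6, -0.1]
opening: 0.465
grasp_force: 0.0
t33.1 [0.4584 0.0539 0.3105] yawY45.4 F [-0.3  0.6 -0.1] op0.465 g0.0
top cp [ 0.4843 -0.3374 71.0833 45.1157  5.2253] 357
side cp [  0.5717  -0.1829  72.9377   5.6672 -77.7471] 99
side cp [ 0.4821 -0.342  71.0456 40.7959  1.6726] 499
d [-1.4694, -1.3332, 0.7539] r [0.0002, 0.0001, -0.257] | j [-6.8, 16.3, 103.1, 0.0, 60.6, -52.3]
```

```bash
python3 -m pendant '[[-0.15,-0.135,0.08,0,0,0,-0.3],[-0.3,-0.27,0.16,0,0,0,-0.3],[-0.45,-0.405,0.24,0,0,0,-0.3],[-0.6,-0.54,0.32,0,0,0,-0.3],[-0.75,-0.67,0.38,0,0,0,-0.3],[-0.75,-0.67,0.38,0,0,0,-0.3]]'
python3 -c "
from h import *
st();go(.4835,-.3389,.13,91.8)
z=np.load('top0.npz');W=world('top',z['d']);m=(W[...,0]>.42)&(W[...,0]<.53)&(W[...,1]<-.375)&(W[...,1]>-.45);print(np.nanmax(W[m],0), W[m&(W[...,2]>.01)].max(0), W[m&(W[...,2]>.02)][:,1].max())"
```

```text
time_s: 33.8
position: [0.4767, -0.1459, 0.2337]
tcp_rot: [[-0.714, 0.7, 0.002], [0.7, 0.714, -0.001], [-0.002, 0.0, -1.0]]
force: [-0.1, 0.4, 0.1]
opening: 0.654
grasp_force: 0.0
t33.8 [ 0.4767 -0.1459  0.2337] yawY45.6 F [-0.1  0.4  0.1] op0.654 g0.0
d [-0.6987, -0.6656, 0.5199] r [-0.0001, 0.0007, -0.2568] | j [-29.9, 25.5, 103.5, -0.0, 50.8, -75.4]Traceback (most recent call last):
  File "<string>", line 4, in <module>
    z=np.load('top0.npz');W=world('top',z['d']);m=(W[...,0]>.42)&(W[...,0]<.53)&(W[...,1]<-.375)&(W[...,1]>-.45);print(np.nanmax(W[m],0), W[m&(W[...,2]>.01)].max(0), W[m&(W[...,2]>.02)][:,1].max())
                                                                                                                                          ~~~~~~~~~~~~~~~~~~~~~~~^^^
    return umr_maximum(a, axis, None, out, keepdims, initial, where)
ValueError: zero-size array to reduction operation maximum which has no identity
```

No tray within reach of the body. Continuing to C.

```bash
python3 -m pendant '[[-0.17,-0.16,0,0,0,-0.04,-0.3],[-0.34,-0.32,0.1,0,0,-0.08,-0.3],[-0.51,-0.48,0.2,0,0,-0.12,-0.3],[-0.699,-0.666,0.35,0,0,-0.16,-0.3],[-0.699,-0.666,0.48,0,0,-0.21,-0.3],[-0.699,-0.666,0.52,0,0,-0.257,-0.3],[-0.699,-0.666,0.52,0,0,-0.257,-0.3]]'
python3 cp.py
python3 -c "
from h import *
st();go(.4835,-.3389,.075,91.8)"
```

```text
time_s: 34.5
position: [0.4824, -0.3337, 0.1292]
tcp_rot: [[-0.999, -0.036, -0.002], [-0.036, 0.999, 0.004], [0.002, 0.004, -1.0]]
force: [-0.1, 0.1, -0.4]
opening: 0.651
grasp_force: 0.0
t34.5 [ 0.4824 -0.3337  0.1292] yawY92.1 F [-0.1  0.1 -0.4] op0.651 g0.0
side cp [ 0.4758 -0.3427 57.8006 39.2861  0.8379] 365
t34.6 [ 0.4832 -0.3342  0.1314] yawY91.9 F [ 0.   0.8 -0.2] op0.653 g0.0
d [-0.0006, -0.0238, 0.2821] r [0.0002, 0.0004, 0.0007] | j [-45.6, 40.1, 94.6, 0.1, 45.2, -137.6]
```

```bash
python3 -m pendant '[[0,-0.021,0.1,0,0,0,-0.3],[0,-0.021,0.2,0,0,0,-0.3],[0,-0.021,0.265,0,0,0,-0.3],[0,-0.021,0.278,0,0,0,-0.3],[0,-0.021,0.278,0,0,0,0.3],[0,-0.021,0.278,0,0,0,0.3],[0,-0.021,0.278,0,0,0,0.3],[0,-0.021,0.278,0,0,0,0.3]]'
python3 -m pendant '[[0,0,-0.05,0,0,0,0.3],[0,0,-0.25,0,0,0,0.3],[0,0,-0.5,0,0,0,0.3],[0,0,-0.7,0,0,0,0.3],[0,0,-0.7,0,0,0,0.3]]'
python3 -c "
from h import *
st();go(.631,.193,.21,29.5)"
```

```text
time_s: 35.4
position: [0.4828, -0.3401, 0.0769]
tcp_rot: [[-0.999, -0.034, 0.003], [-0.034, 0.999, -0.001], [-0.003, -0.001, -1.0]]
force: [0.4, 0.6, 2.6]
opening: 0.455
grasp_force: 30.0
time_s: 35.9
position: [0.4846, -0.3424, 0.2229]
tcp_rot: [[-0.999, -0.035, 0.011], [-0.035, 0.999, -0.01], [-0.011, -0.011, -1.0]]
force: [1.1, -1.2, -1.2]
opening: 0.449
grasp_force: 30.0
t35.9 [ 0.4846 -0.3424  0.2229] yawY92.0 F [ 1.1 -1.2 -1.2] op0.449 g30.0
d [-0.8241, 2.6504, 0.0448] r [-0.0012, 0.0049, 0.3472] | j [-46.0, 32.5, 91.0, 0.0, 55.6, -138.1]
```

```bash
python3 -m pendant '[[-0.07,0.23,0,0,0,0,0.3],[-0.14,0.46,0,0,0,0,0.3],[-0.21,0.69,0,0,0,0,0.3],[-0.28,0.92,0,0,0,0,0.3],[-0.31,1,0,0,0,0,0.3]]'
python3 -m pendant '[[-0.07,0.23,0,0,0,0.03,0.3],[-0.14,0.46,0,0,0,0.07,0.3],[-0.21,0.69,0,0,0,0.11,0.3],[-0.28,0.92,0,0,0,0.15,0.3],[-0.31,1,0,0,0,0.19,0.3],[-0.31,1,0,0,0,0.19,0.3]]'
python3 -c "
from h import *
st();go(.631,.193,.20,29.5)"
```

```text
time_s: 36.4
position: [0.5365, -0.1334, 0.2157]
tcp_rot: [[-0.999, -0.038, -0.001], [-0.038, 0.999, 0.002], [0.001, 0.002, -1.0]]
force: [-0.9, -0.3, -1.2]
opening: 0.453
grasp_force: 30.0
time_s: 37.0
position: [0.5921, 0.067, 0.2157]
tcp_rot: [[-0.848, 0.53, 0.001], [0.53, 0.848, 0.0], [-0.001, 0.001, -1.0]]
force: [-0.6, -0.6, -0.5]
opening: 0.454
grasp_force: 30.0
t37.0 [0.5921 0.067  0.2157] yawY58.0 F [-0.6 -0.6 -0.5] op0.454 g30.0
d [0.1691, 0.637, 0.079] r [0.0003, 0.0002, 0.1583] | j [-4.3, 33.4, 90.5, 0.0, 56.0, -62.3]
```

```bash
python3 -m pendant '[[0.05,0.2,0,0,0,0.04,0.3],[0.1,0.4,0,0,0,0.08,0.3],[0.14,0.58,0,0,0,0.12,0.3],[0.162,0.63,0.04,0,0,0.158,0.3],[0.162,0.63,0.08,0,0,0.158,0.3],[0.162,0.63,0.08,0,0,0.158,0.3],[0.162,0.63,0.08,0,0,0.158,0.3]]'
python3 -c "
from h import *
st();go(.631,.193,.1365,29.5)"
```

```text
time_s: 37.7
position: [0.6314, 0.1862, 0.1995]
tcp_rot: [[-0.491, 0.871, -0.001], [0.871, 0.491, -0.001], [-0.0, -0.001, -1.0]]
force: [0.1, 0.3, 0.3]
opening: 0.454
grasp_force: 30.0
t37.7 [0.6314 0.1862 0.1995] yawY29.4 F [0.1 0.3 0.3] op0.454 g30.0
d [0.0307, 0.0152, 0.3148] r [-0.0004, 0.0001, -0.0007] | j [6.7, 38.9, 81.5, -0.1, 59.6, -22.6]
```

```bash
python3 -m pendant '[[0.028,0.015,0,0,0,0,0.3],[0.028,0.015,0.1,0,0,0,0.3],[0.028,0.015,0.2,0,0,0,0.3],[0.028,0.015,0.26,0,0,0,0.3],[0.028,0.015,0.295,0,0,0,0.3],[0.028,0.015,0.31,0,0,0,0.3],[0.028,0.015,0.31,0,0,0,0.3]]'
python3 -c "
from h import *
st();go(.631,.193,.1325,29.5)"
```

```text
time_s: 38.4
position: [0.6322, 0.1943, 0.1382]
tcp_rot: [[-0.49, 0.872, 0.002], [0.872, 0.49, -0.0], [-0.001, 0.001, -1.0]]
force: [0.1, -0.2, -1.2]
opening: 0.456
grasp_force: 30.0
t38.4 [0.6322 0.1943 0.1382] yawY29.3 F [ 0.1 -0.2 -1.2] op0.456 g30.0
d [-0.0029, -0.0083, 0.0283] r [0.0004, 0.0003, -0.0008] | j [7.4, 43.7, 83.1, -0.0, 53.2, -21.9]
```

```bash
python3 -m pendant '[[-0.002,-0.006,0.015,0,0,0,0.3],[-0.002,-0.006,0.028,0,0,0,0.3],[-0.002,-0.006,0.028,0,0,0,0.3],[-0.002,-0.006,0.026,0,0,0,-0.3],[-0.002,-0.006,0.026,0,0,0,-0.3],[-0.002,-0.006,0.026,0,0,0,-0.3],[-0.002,-0.006,0.026,0,0,0,-0.3],[-0.002,-0.006,-0.2,0,0,0,-0.3]]'
python3 -m pendant '[[0,0,-0.2,0,0,0,-0.3],[0,0,-0.38,0,0,0,-0.3],[-0.3,0,-0.38,0,0,0,-0.3],[-0.5,0,-0.38,0,0,0,-0.3],[-0.7,0,-0.38,0,0,0,-0.3],[-0.7,0,-0.38,0,0,0,-0.3]]'
python3 chk.py; python3 -c "
from h import *
go(.548,.1455,.23,11.5-32)"
```

```text
time_s: 39.2
position: [0.6269, 0.1927, 0.1717]
tcp_rot: [[-0.49, 0.872, -0.014], [0.872, 0.49, -0.002], [0.005, -0.013, -1.0]]
force: [-0.4, 0.0, -0.5]
opening: 0.643
grasp_force: 0.0
time_s: 39.8
position: [0.7024, 0.0658, 0.2544]
tcp_rot: [[-0.485, 0.874, 0.005], [0.874, 0.485, -0.003], [-0.005, 0.003, -1.0]]
force: [-1.1, -0.1, 0.0]
opening: 0.647
grasp_force: 0.0
t39.8 [0.7024 0.0658 0.2544] yawY29.0 F [-1.1 -0.1  0. ] op0.647 g0.0
side r95.9 ang28.2 LxW 70x43 yaw-60.7 z68.6 slope[-0.024 -0.01 ] n250
side r96.1 ang100.2 LxW 73x41 yaw11.2 z68.7 slope[-0.006 -0.024] n210
side r93.5 ang173.9 LxW 72x40 yaw83.4 z68.5 slope[ 0.006 -0.006] n298
d [0.6977, -0.4783, 0.119] r [0.0002, -0.0001, 0.2762] | j [-3.3, 38.6, 71.8, 0.0, 69.5, -32.6]
```

All three coupons are seated. Third turn of the wheel.

```bash
python3 -m pendant '[[0.2,-0.14,0,0,0,0.05,-0.3],[0.4,-0.28,0,0,0,0.1,-0.3],[0.6,-0.42,0,0,0,0.15,-0.3],[0.698,-0.478,0.03,0,0,0.2,-0.3],[0.698,-0.478,0.1,0,0,0.25,-0.3],[0.698,-0.478,0.11,0,0,0.276,-0.3],[0.698,-0.478,0.11,0,0,0.276,-0.3]]'
python3 -c "
from h import *
st();go(.5475,.1457,.142,11.5-32)"
```

```text
time_s: 40.6
position: [0.5462, 0.148, 0.2317]
tcp_rot: [[0.345, 0.939, -0.0], [0.939, -0.345, 0.0], [-0.0, -0.0, -1.0]]
force: [0.7, 0.1, 0.1]
opening: 0.65
grasp_force: 0.0
t40.6 [0.5462 0.148  0.2317] yawY-20.2 F [0.7 0.1 0.1] op0.650 g0.0
d [-0.0084, 0.0102, 0.4484] r [-0.0001, 0.0, 0.0018] | j [3.8, 30.2, 94.1, 0.0, 55.7, 24.0]
```

```bash
python3 -m pendant '[[-0.006,0.004,0.15,0,0,0,-0.3],[-0.006,0.004,0.3,0,0,0,-0.3],[-0.006,0.004,0.42,0,0,0,-0.3],[-0.006,0.004,0.45,0,0,0,-0.3],[-0.006,0.004,0.45,0,0,0,0.2],[-0.006,0.004,0.45,0,0,0,0.2],[-0.006,0.004,0.45,0,0,0,0.2],[-0.006,0.004,0.45,0,0,0,0.2]]'
python3 -m pendant '[[0,0,0,0,0,-0.045,0.2],[0,0,0,0,0,-0.09,0.2],[0,0,0,0,0,-0.135,0.2],[0,0,0,0,0,-0.18,0.2],[0,0,0,0,0,-0.225,0.2],[0,0,0,0,0,-0.27,0.2],[0,0,0,0,0,-0.315,0.2],[0,0,0,0,0,-0.36,0.2]]'
python3 -m pendant '[[0,0,0,0,0,-0.007,0.2],[0,0,0,0,0,-0.007,0.2],[0,0,0,0,0,-0.007,0.2],[0,0,0,0,0,-0.007,-0.3],[0,0,0,0,0,-0.007,-0.3],[0,0,0,0,0,-0.007,-0.3],[0,0,0,0,0,-0.007,-0.3],[0,0,-0.1,0,0,-0.007,-0.3]]'
python3 -m pendant '[[0,0,-0.2,0,0,0,-0.3],[0,0,-0.45,0,0,0,-0.3],[0,0,-0.7,0,0,0,-0.3],[0,0,-0.7,0,0,0,-0.3]]'
python3 -c "
from h import *
st();go(.528,.2375,.30,45.4)"
```

```text
time_s: 41.4
position: [0.5478, 0.1456, 0.143]
tcp_rot: [[0.347, 0.938, 0.001], [0.938, -0.347, 0.001], [0.001, 0.001, -1.0]]
force: [-2.6, 3.7, 2.9]
opening: 0.5
grasp_force: 30.0
time_s: 42.2
position: [0.5499, 0.146, 0.143]
tcp_rot: [[-0.704, 0.71, 0.006], [0.71, 0.704, 0.002], [-0.003, 0.006, -1.0]]
force: [2.3, 6.4, -1.8]
opening: 0.499
grasp_force: 30.0
time_s: 43.0
position: [0.5468, 0.1444, 0.1602]
tcp_rot: [[-0.716, 0.698, -0.004], [0.698, 0.716, -0.001], [0.002, -0.003, -1.0]]
force: [-1.1, -0.3, -0.6]
opening: 0.644
grasp_force: 0.0
time_s: 43.4
position: [0.5519, 0.145, 0.3095]
tcp_rot: [[-0.716, 0.698, 0.018], [0.698, 0.716, 0.001], [-0.012, 0.013, -1.0]]
force: [0.9, 0.6, 1.2]
opening: 0.65
grasp_force: 0.0
t43.4 [0.5519 0.145  0.3095] yawY45.7 F [0.9 0.6 1.2] op0.650 g0.0
d [0.4087, 0.2471, 0.0457] r [0.0041, 0.0038, 0.0018] | j [3.5, 24.6, 89.5, -0.0, 64.9, -42.2]
```

```bash
python3 -m pendant '[[0.2,0.12,0,0,0,0,1],[0.405,0.258,0,0,0,0,1],[0.405,0.258,0,0,0,0,1],[0.405,0.258,0,0,0,0,1],[0.405,0.258,0.05,0,0,0,1],[0.405,0.258,0.08,0,0,0,1],[0.405,0.258,0.08,0,0,0,1],[0.405,0.258,0.08,0,0,0,1]]'
python3 - <<'E'
from chk import *
st();wheel();go(.527,.2375,.2635,45.5)
E
```

```text
time_s: 44.2
position: [0.5263, 0.2374, 0.2853]
tcp_rot: [[-0.715, 0.699, 0.0], [0.699, 0.715, -0.001], [-0.001, -0.0, -1.0]]
force: [0.4, 0.9, 0.3]
opening: 0.036
grasp_force: 0.0
t44.2 [0.5263 0.2374 0.2853] yawY45.6 F [0.4 0.9 0.3] op0.036 g0.0
top r94.4 ang-114.5 LxW 70x40 yaw-25.3 z69.1 slope[-0.005 -0.006] n384
top r93.8 ang173.0 LxW 70x42 yaw82.3 z69.1 slope[-0.     0.009] n391
side r92.8 ang99.2 LxW 72x42 yaw12.2 z68.5 slope[-0.007 -0.011] n217
side r93.3 ang172.6 LxW 75x40 yaw82.6 z68.6 slope[-0.012  0.001] n305
side r94.2 ang-112.7 LxW 73x43 yaw-24.8 z68.4 slope[-0.004  0.001] n341
d [-0.0028, 0.0004, 0.1122] r [0.0003, 0.0004, 0.001] | j [13.2, 27.0, 89.5, -0.0, 63.5, -32.4]
```

Wheel on its click. C is under the probe, A and B are seated. Third press.

```bash
python3 -m pendant '[[0,0,0.03,0,0,0,1],[0,0,0.06,0,0,0,1],[0,0,0.09,0,0,0,1],[0,0,0.105,0,0,0,1],[0,0,0.12,0,0,0,1],[0,0,0.12,0,0,0,1]]'
python3 -c "
from h import *
st()"
```

```text
time_s: 44.9
position: [0.527, 0.2384, 0.2654]
tcp_rot: [[-0.716, 0.698, 0.005], [0.698, 0.716, -0.0], [-0.004, 0.003, -1.0]]
force: [-4.2, -3.0, 19.9]
opening: 0.005
grasp_force: 10.2
t44.9 [0.527  0.2384 0.2654] yawY45.8 F [-4.2 -3.  19.9] op0.005 g10.2
```

```bash
python3 -m pendant '[[0,0,0,0,0,0,1],[0,0,0,0,0,0,1],[0,0,0,0,0,0,1],[0,0,0,0,0,0,1],[0,0,0,0,0,0,1],[0,0,0,0,0,0,1],[0,0,0,0,0,0,1],[0,0,0,0,0,0,1]]'
python3 -m pendant '[[0,0,0,0,0,0,1],[0,0,0,0,0,0,1],[0,0,0,0,0,0,1],[0,0,0,0,0,0,1],[0,0,-0.1,0,0,0,1],[0,0,-0.25,0,0,0,1],[0,0,-0.3,0,0,0,1]]'
python3 -m pendant '[[-0.1,-0.2,0,0,0,0,1],[-0.2,-0.42,0,0,0,0,1],[-0.3,-0.65,0,0,0,0,1],[-0.4,-0.87,0,0,0,0,1],[-0.4,-0.87,0,0,0,0,1],[-0.4,-0.87,0,0,0,0,1]]'
python3 - <<'E'
from chk import *
st();p=wheel()
W=world("side",capture("side")[1])
m=(np.hypot(W[...,0]-.526,W[...,1]-.2336)<.018)&(W[...,2]>.18)&(W[...,2]<.23);print("head",np.median(W[m][:,2])+.002)
cv2.imwrite('pics/end.png',p[100:420,180:500,::-1])
E
```

```text
time_s: 45.7
position: [0.5269, 0.2384, 0.2654]
tcp_rot: [[-0.716, 0.698, 0.005], [0.698, 0.716, -0.0], [-0.004, 0.004, -1.0]]
force: [-3.3, -2.2, 20.1]
opening: -0.001
grasp_force: 10.0
time_s: 46.4
position: [0.5268, 0.2388, 0.324]
tcp_rot: [[-0.716, 0.698, 0.005], [0.698, 0.716, 0.001], [-0.003, 0.004, -1.0]]
force: [0.7, 0.4, 0.0]
opening: 0.006
grasp_force: 0.0
time_s: 47.0
position: [0.4614, 0.0572, 0.3212]
tcp_rot: [[-0.714, 0.7, 0.0], [0.7, 0.714, 0.001], [0.0, 0.0, -1.0]]
force: [0.6, 0.2, 0.0]
opening: 0.005
grasp_force: 0.0
t47.0 [0.4614 0.0572 0.3212] yawY45.5 F [0.6 0.2 0. ] op0.005 g0.0
top r94.2 ang100.0 LxW 72x40 yaw10.8 z68.6 slope[ 0.018 -0.01 ] n149
top r96.9 ang-177.8 LxW 39x37 yaw82.0 z69.0 slope[-0.012  0.04 ] n199
side r92.9 ang172.8 LxW 71x40 yaw82.5 z68.4 slope[-0.001 -0.008] n292
side r93.8 ang-112.8 LxW 72x43 yaw-26.8 z68.4 slope[-0.016 -0.024] n330
head 0.2064932517583858
```

View pics/end.png

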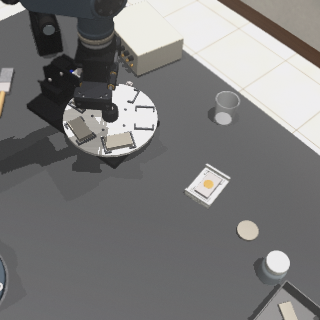

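The plate is in its stand at (207,184), and the bystanders and coupons are undisturbed. The arm partly hides the plunger head, so I'll step away and confirm it is up.

```bash
python3 -m pendant '[[-0.2,-0.2,0,0,0,0,1],[-0.4,-0.4,0,0,0,0,1],[-0.6,-0.6,0,0,0,0,1],[-0.8,-0.8,0,0,0,0,1],[-0.8,-0.8,0,0,0,0,1],[-0.8,-0.8,0,0,0,0,1],[-0.8,-0.8,0,0,0,0,1]]'
python3 - <<'E'
from chk import *
st();wheel()
for n,c in(("top",(.530,.2393)),("side",(.526,.2336))):
    W=world(n,capture(n)[1]);m=(np.hypot(W[...,0]-c[0],W[...,1]-c[1])<.013)&(W[...,2]>.17);W0=world(n,np.load(n+"0.npz")["d"]);m0=(np.hypot(W0[...,0]-c[0],W0[...,1]-c[1])<.013)&(W0[...,2]>.17)
    print(n,"head",np.median(W[m][:,2]),"start",np.median(W0[m0][:,2]))
E
```

```text
time_s: 47.85
position: [0.4652, -0.1674, 0.3214]
tcp_rot: [[-0.716, 0.698, 0.001], [0.698, 0.716, 0.001], [0.0, 0.001, -1.0]]
force: [0.9, -0.1, -0.3]
opening: 0.003
grasp_force: 0.0
t47.9 [ 0.4652 -0.1674  0.3214] yawY45.8 F [ 0.9 -0.1 -0.3] op0.003 g0.0
top r93.1 ang101.1 LxW 69x38 yaw8.5 z68.8 slope[-0.002  0.028] n146
top r94.4 ang-114.4 LxW 70x40 yaw-25.7 z68.9 slope[-0.001 -0.007] n380
top r94.6 ang172.3 LxW 71x40 yaw83.4 z69.2 slope[ 0.009 -0.005] n385
side r92.8 ang99.5 LxW 71x42 yaw5.9 z68.5 slope[-0.003 -0.014] n226
side r93.1 ang173.1 LxW 72x40 yaw82.1 z68.7 slope[-0.018  0.002] n302
side r94.0 ang-113.8 LxW 70x43 yaw-26.4 z68.6 slope[0.007 0.01 ] n335
top head 0.21177498806929052 start 0.21157776004350504
side head 0.18910333186803258 start 0.20453843060626853
```

```bash
python3 -c "
from rig import bot
print(bot.hand_in())"
```

```text
the job is handed in; nothing more can be done
None
```

The check plate is back in its stand, and all three coupons were probed left to right and are seated in the wheel, which is on a click with the plunger up; I handed the job in at about 48 s, and the hand-in gave no verdict.

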